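# Load the nest plates into a phone test station, set its recipe, shut it

## Robot

A 7-joint arm with a two-finger parallel gripper is mounted at the origin on the work surface. World frame = base frame: x ahead of the robot, y to its left, z up, the work surface at z = 0. Lengths are in mm, angles in rad, forces in N, time in s.
With the tool pointing down it reaches from about 400 to 850 mm from the base axis. Payload 4.5 kg.
Tool frame: the origin (TCP) lies midway between the tips of the shut fingers; the grasp point (between the pads) lies 19 mm behind it; z points along the fingers, y is the line along which they close (so a half turn about z gives the same grasp; the last joint's range is limited). The gripper opens to 88 mm and grips with 3 to 60 N. Pads are 18 mm wide; open, the fingers measure 123 mm over their backs; the gripper's body (75 mm by 187 mm) begins 45 mm behind the grasp point.
Start: joints at [-1.225, 0.689, -0.195, 1.565, 0.157, 0.902, -0.215], TCP at [191.713, 594.895, 238.743] pointing down, gripper open.
Joint ranges: [-3.01, 3.01], [-0.46, 2.08], [-1.47, 1.51], [0.13, 2.56], [-1, 4.14], [0.04, 2.09], [-2.66, 2.66]. Speed limits (rad/s): [2.57, 2.57, 3.14, 3.14, 3.14, 3.14, 3.14].

## Interface

Orientations are given as a unit quaternion [x, y, z, w].
In Python, from workcell import bot, vision gives the robot as it stands. The module is installed in compiled form; this text tells all that it offers.
- The arm moves only by the tool send_rows, never from a script. Its argument "rows" is a list of rows, each an object with "angular": the turn, a rotation vector about the tool's x, y, z in degrees, a list of three; "travel": the shift along the tool's x, y, z in cm, a list of three; "jaw": the opening in per cent of the stroke, from 0 (shut) to 100 (fully open). A call has 1 to 20 rows; each row shifts and turns the commanded pose from where the row before left it, along the tool's axes as they then stand; what a row does not reach is not made up. A row lasts 1/10 s, in which the tool goes at most 50 mm and 8.59 degrees, less where a joint would pass 70% of its speed; a pose out of reach is approached as far as the arm can. A call with a gripper value outside its range is refused whole. The fingers move at their own pace and stop on an object; "newtons" is the grip in N (left out, the last holds). Time passes only in rows, so rows that do not move let the fingers close. It gives the time, the measured TCP pose, the force, the opening and the grip force at its end, in the units of the state.
- bot.get_state(): the state, without advancing time (a new reading comes with each control period).
- vision.get_image(name): name is "scene" or "top" or "wrist"; returns (picture, depth): 400x640x3 uint8, red, green, blue; 400x640 float32, mm along the optical axis (not along the pixel's ray), 0 where there is no reading.
- vision.camera_model(name): a dict with "fov_y" (degrees; the focal length in pixels is half the picture's height over the tangent of half this angle, whatever the lens; pixels are square), "cx", "cy" (the principal point, pixels), "distortion" ([k1, k2, p1, p2, k3] as OpenCV has them; the pictures are not rectified), "world_from_camera" (4x4, takes a point from camera to world coordinates). Camera axes: x right, y down, z forward; pixel columns grow to the right and rows downward; lengths in mm; the calibration is good to about 2 mm. A picture is of the moment at which its call begins: read the wrist's pose just before it. camera_model takes no time and is no camera call; for the wrist camera it gives the pose at the moment of the call.
- bot.finish_job(): hands the job in; it is judged then, once.
The state is a dict: "clock": time; "qpos": joint angles; "joint_vel": joint speeds; "joint_efforts": joint torques, N m; "tcp_pos": TCP position; "ee_rot": TCP orientation; "ft_force": force on the tool from outside, world axes, zero at the start; "torque": the same for the moment, N m; "finger_gap": opening from 0.0 (shut) to 1.0 (fully open); "grasp_force": force on a finger pad.
Only numpy, scipy, OpenCV 4.12 (cv2) and the standard library are available. Lean on these libraries where they do the work, as an engineer would, in place of code of your own. Each camera call takes 0.05 s, during which the arm holds its last target. There are 200 camera calls.

## Task

Pull the test station's drawer open and fit every coloured plate lying on the bench flat and fully home in the pocket of its own shape and colour. Turn the selector's red knob until the number 6 stands in the middle of its window, and only then push the drawer fully shut; leave the phone that lies between the robot and the station where it is.

Things in the scene. Friction and masses are not known exactly. Their poses are not given: they have to be found in the camera images.
- plate_u_tab (a point): Orange U plate (70 g). Spine x -45..45, y -13..13; two arms x -45..-19 and x 19..45, both to y -45 (mm in its own axes from this point), 10 thick, z up. Its upright grip tab, same colour, stands here: 12 thick along x, 24 wide along y, top 50 above the plate's underside; this point is on the tab's axis, 38 above the underside. May be absent.
- plate_t_tab (a point): Yellow T plate (60 g). Bar x -45..45, y -21..5; stem x -13..13 to y 37 (mm in its own axes from this point), 10 thick, z up. Its upright grip tab, same colour, stands here: 12 thick along x, 24 wide along y, top 50 above the plate's underside; this point is on the tab's axis, 38 above the underside. May be absent.
- plate_l_tab (a point): Green L plate (60 g). Bar x -37..53, y -13..13; foot x -37..-11 to y -45 (mm in its own axes from this point), 10 thick, z up. Its upright grip tab, same colour, stands here: 12 thick along x, 24 wide along y, top 50 above the plate's underside; this point is on the tab's axis, 38 above the underside. May be absent.
- plate_v_tab (a point): Purple corner plate (50 g). Bar x -34..24, y -13..13; arm x -2..24 to y 45 (mm in its own axes from this point), 10 thick, z up. Its upright grip tab, same colour, stands here: 12 thick along x, 24 wide along y, top 50 above the plate's underside; this point is on the tab's axis, 38 above the underside. May be absent.
- plate_i_tab (a point): White bar plate (40 g). x -13..13, y -29..29; same either way round (mm in its own axes from this point), 10 thick, z up. Its upright grip tab, same colour, stands here: 12 thick along x, 24 wide along y, top 50 above the plate's underside; this point is on the tab's axis, 38 above the underside. May be absent.
- u_home (a point): Point fixed in the drawer where plate_u_tab lies, with the same axes, when the orange U plate is fully home in its pocket; x points into the station. The pocket's floor, 38 mm below, is painted in the plate's colour.
- t_home (a point): Point fixed in the drawer where plate_t_tab lies, with the same axes, when the yellow T plate is fully home in its pocket; x points into the station. The pocket's floor, 38 mm below, is painted in the plate's colour.
- l_home (a point): Point fixed in the drawer where plate_l_tab lies, with the same axes, when the green L plate is fully home in its pocket; x points into the station. The pocket's floor, 38 mm below, is painted in the plate's colour.
- v_home (a point): Point fixed in the drawer where plate_v_tab lies, with the same axes, when the purple corner plate is fully home in its pocket; x points into the station. The pocket's floor, 38 mm below, is painted in the plate's colour.
- i_home (a point): Point fixed in the drawer where plate_i_tab lies, with the same axes, when the white bar plate is fully home in its pocket; x points into the station. The pocket's floor, 38 mm below, is painted in the plate's colour.
- nest (a point): Centre of the drawer's floor of pockets, 8 mm above the table (192 mm along y by 96 mm along x, x into the station). Pockets are parted by ribs 5 mm high, 2 mm thick, with 2 mm of play all round each plate; the drawer's side and back walls are 14 mm high, the rim nearest the handle 6 mm.
- drawer (a joint): Travel of the station's drawer in m: 0 fully shut, 0.16 fully open (stops at both ends), sliding with about 2 N of friction; stays where left. Fully open, all pockets are clear of the station, a grey box 230 mm wide, top 72 mm above the table, with a dark display at its rear.
- drawer_handle (a point): Grip point on the drawer's black pull bar, 45 mm above the table: a level bar 12 mm thick along x, 90 mm long along y, 22 to 58 mm above the table, 38 mm clear in front of the white drawer front, on two arms 72 mm apart. x points into the station: the drawer opens along -x, shuts along +x.
- dial (a joint): Angle of the recipe selector's number disc in rad, 0 to 5.70 with stops; grows when the red knob is turned clockwise seen from above. Number k (0 to 9) is centred in the window at k x 0.6283; it stays where it is left (friction 0.04 N m).
- dial_grip (a point): Point on the selector knob's vertical axis, 80 mm above the table, at the height to grip it. The red knob is an upright bar 46 mm long along this frame's x, 12 mm thick along y, from 60 to 98 mm above the table; the frame turns with the knob. The selector's box below is 150 mm square and 52 mm high.
- window (a point): Centre of the yellow-framed window (32 x 26 mm) in the black top of the selector's box, 52 mm above the table and 50 mm from the knob's axis; the digits on the white disc below show through it, their tops pointing away from the knob.
- phone_a_mid (a point): Centre of a white phone lying face up, 146 x 71 x 8 mm, long along its x, on the bench between the robot and the station; a bystander to leave where it is.
There are look-alikes about, which are no part of the job. Of the things that look like the part that bears plate_l_tab, the middle-sized one is meant. Of the things that look like the part that bears plate_u_tab, take the one that is farthest to the robot's left at the start.

How it is judged (in metres and radians):
On the way, in this order (a step that is already met when the one before it is completed fails the run):
1. the drawer has been pulled open (value of joint drawer above 0.12 m), for 0.2 s.
2. every plate is home in its pocket and number 6 shows, the drawer still open (horizontal distance between plate_u_tab and u_home below 0.005 m and z of plate_u_tab in the frame of u_home below 0.003 m and angle between each of plate_u_tab, plate_t_tab, plate_l_tab, plate_v_tab, plate_i_tab's own z axis and vertical below 0.05 rad and angle between the x axis of plate_u_tab and the x axis of u_home, either way round below 0.12 rad and horizontal distance between plate_t_tab and t_home below 0.005 m and z of plate_t_tab in the frame of t_home below 0.003 m and angle between the x axis of plate_t_tab and the x axis of t_home, either way round below 0.12 rad and horizontal distance between plate_l_tab and l_home below 0.005 m and z of plate_l_tab in the frame of l_home below 0.003 m and angle between the x axis of plate_l_tab and the x axis of l_home, either way round below 0.12 rad and horizontal distance between plate_v_tab and v_home below 0.005 m and z of plate_v_tab in the frame of v_home below 0.003 m and angle between the x axis of plate_v_tab and the x axis of v_home, either way round below 0.12 rad and horizontal distance between plate_i_tab and i_home below 0.005 m and z of plate_i_tab in the frame of i_home below 0.003 m and angle between the x axis of plate_i_tab and the x axis of i_home, either way round below 0.12 rad and value of joint dial between 3.63991 and 3.89991 rad and value of joint drawer above 0.05 m), for 0.2 s.
3. the drawer is fully shut (value of joint drawer below 0.006 m), for 0.2 s.
At the end, for the whole second after the job is handed in: Every plate present is flat in its own pocket (within 5 mm and 0.12 rad of its home, less than 3 mm up, tilted under 0.05 rad), the dial is within 0.13 rad of number 6, and the drawer is shut to within 6 mm, at rest (horizontal distance between plate_u_tab and u_home below 0.005 m and z of plate_u_tab in the frame of u_home below 0.003 m and angle between each of plate_u_tab, plate_t_tab, plate_l_tab, plate_v_tab, plate_i_tab's own z axis and vertical below 0.05 rad and angle between the x axis of plate_u_tab and the x axis of u_home, either way round below 0.12 rad and horizontal distance between plate_t_tab and t_home below 0.005 m and z of plate_t_tab in the frame of t_home below 0.003 m and angle between the x axis of plate_t_tab and the x axis of t_home, either way round below 0.12 rad and horizontal distance between plate_l_tab and l_home below 0.005 m and z of plate_l_tab in the frame of l_home below 0.003 m and angle between the x axis of plate_l_tab and the x axis of l_home, either way round below 0.12 rad and horizontal distance between plate_v_tab and v_home below 0.005 m and z of plate_v_tab in the frame of v_home below 0.003 m and angle between the x axis of plate_v_tab and the x axis of v_home, either way round below 0.12 rad and horizontal distance between plate_i_tab and i_home below 0.005 m and z of plate_i_tab in the frame of i_home below 0.003 m and angle between the x axis of plate_i_tab and the x axis of i_home, either way round below 0.12 rad and value of joint dial between 3.63991 and 3.89991 rad and value of joint drawer below 0.006 m and velocity of joint drawer below 0.01 m/s); the robot touches nothing.
It fails at once if the phone in front of the station is shoved more than 50 mm away (distance of phone_a_mid from where it was at the start of the episode above 0.05 m).
Of plate_u, plate_t, plate_l, plate_v, plate_i only 3 to 5 are there at a start; the rules pass over those that are not, and their reading is None.
At some moment in a run one of plate_u, plate_t, plate_l, plate_v, plate_i may be knocked a few centimetres aside while the robot is not near it.
Once in a run the grip may slacken for a moment while it holds something.
It also fails if it takes over 210 s, if anything falls off the work surface, if the arm or the gripper's body presses on something with over 40 N, if the wrist force passes 120 N, or if a joint passes its speed limit or range.

## Working session

There is one attempt and no reset: what is moved stays moved. The work goes in short steps, Python scripts to look and compute and a tool call to move; the robot and the scene stay as the last step left them, time stands still between calls to the robot, and variables do not carry over. Pictures are saved under pics/ and viewed, at most 14 in all, crops included, and the job is handed in when it is done.

Besides the shell and the picture viewer there is one more tool, called after "Emit:" by a JSON object that holds its "name" and its "arguments", one argument or row to a line. send_rows: Moves the arm, as the interface text tells. Its arguments: {"type":"object","properties":{"rows":{"type":"array"},"newtons":{"type":"number"}},"required":["rows"]}

```bash
mkdir -p pics; cat > h.py <<'E'
import numpy as np, cv2
from workcell import bot, vision
def grab(n):
    m=vision.camera_model(n); im,d=vision.get_image(n); return im,d,m
def K(m):
    f=200/np.tan(np.radians(m['fov_y'])/2); return np.array([[f,0,m['cx']],[0,f,m['cy']],[0,0,1.]])
def ray(m,uv):
    uv=np.asarray(uv,float).reshape(-1,1,2)
    n=cv2.undistortPoints(uv,K(m),np.array(m['distortion'],float)).reshape(-1,2)
    T=np.array(m['world_from_camera']); d=np.c_[n,np.ones(len(n))]@T[:3,:3].T
    return T[:3,3],d
def onplane(m,uv,z):
    o,d=ray(m,uv); return o+d*((z-o[2])/d[:,2])[:,None]
def cloud(m,dep):
    v,u=np.mgrid[0:400,0:640]; o,d=ray(m,np.c_[u.ravel(),v.ravel()])
    return (o+d*dep.reshape(-1,1)).reshape(400,640,3)
def save(n,im): cv2.imwrite('pics/'+n,cv2.cvtColor(im,cv2.COLOR_RGB2BGR))
E
python3 - <<'E'
from h import *
s=bot.get_state(); print(s)
for n in('scene','top'):
    im,d,m=grab(n); save(n+'0.png',im); np.savez(n+'0.npz',im=im,d=d); print(n,m['fov_y'],m['cx'],m['cy'],m['distortion'],np.round(m['world_from_camera'],3).tolist())
E
```

```text
{'clock': 0.0, 'qpos': array([-1.22517785,  0.68995663, -0.19451203,  1.56632443,  0.157306  ,
        0.90252329, -0.21507323]), 'joint_vel': array([ 0.00041477, -0.00095109,  0.00075386, -0.00181353,  0.00086017,
       -0.00095337,  0.00276564]), 'joint_efforts': array([ 5.41727422e-04, -5.27577102e+01, -1.26733202e+00, -1.53438485e+01,
       -5.28115255e-02,  6.52879666e-03,  1.68990846e-04]), 'tcp_pos': array([191.60207963, 594.24600043, 237.93229242]), 'ee_rot': array([ 1.55223498e-01,  9.87878959e-01, -9.07066945e-04, -6.98641054e-05]), 'ft_force': array([ 1.11362819, -0.13333779, -0.31523617]), 'torque': array([-0.02360131,  0.0091532 , -0.03874962]), 'grasp_force': 0.0, 'finger_gap': 0.9960677554401478}
scene 56.77600113791124 316.5255137029544 204.93701653771384 [-0.05482838  0.          0.          0.          0.        ] [[-0.487, 0.677, -0.551, 1069.424], [0.873, 0.37, -0.317, 228.956], [-0.011, -0.636, -0.772, 857.929], [0.0, 0.0, 0.0, 1.0]]
top 47.4254045874519 323.86108124451846 200.20117952300205 [-0.11087399  0.          0.          0.          0.        ] [[0.004, -0.987, 0.16, 282.333], [-1.0, -0.006, -0.011, -110.622], [0.012, -0.16, -0.987, 1431.911], [0.0, 0.0, 0.0, 1.0]]
```

View pics/top0.png

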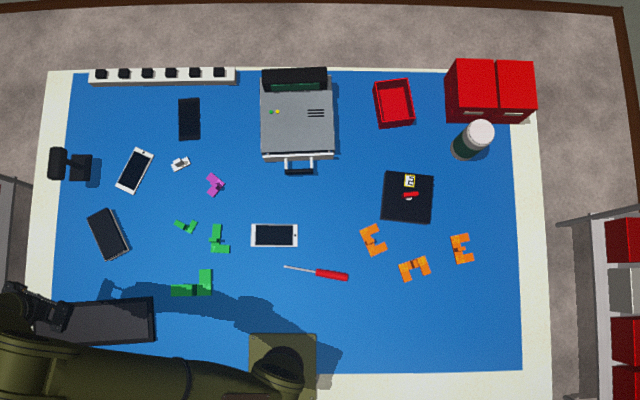

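View pics/scene0.png

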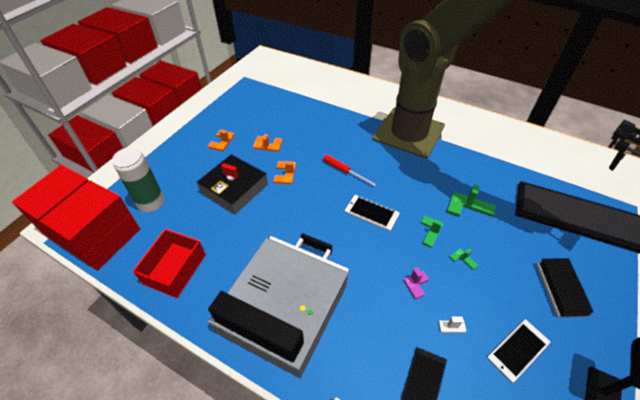

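Top view: middle green L at (220,240), leftmost orange U at (373,240), purple V (215,184), white I (180,163), and no yellow T. The drawer handle is at (300,172), the knob at (411,196) and the phone at (274,235).

```bash
cat >> h.py <<'E'
RNG={'orange':((8,140,90),(20,255,255)),'green':((50,120,50),(85,255,255)),'purple':((135,80,70),(165,255,255)),'red':((0,170,70),(4,255,255)),'white':((0,0,150),(180,50,255))}
def mask(im,c):
    h=cv2.cvtColor(im,cv2.COLOR_RGB2HSV); m=cv2.inRange(h,*[np.array(a) for a in RNG[c]]); return m
def blobs(mk,amin=40):
    n,l,st,ce=cv2.connectedComponentsWithStats(mk,connectivity=8)
    return [(l==i,st[i],ce[i]) for i in range(1,n) if st[i][4]>=amin]
E
python3 - <<'E'
from h import *
z=np.load('top0.npz');im,d=z['im'],z['d'];m=vision.camera_model('top');P=cloud(m,d)
for c in('orange','green','purple','red','white'):
    for b,st,ce in blobs(mask(im,c)):
        if st[4]>3000: continue
        p=P[b&(d>0)]; hi=p[p[:,2]>25]
        print(c,st.tolist(),np.round(np.median(p,0)),'tab',np.round(np.mean(hi,0)) if len(hi)>3 else None,len(hi), 'max z',round(np.percentile(p[:,2],98)))
for uv in [(300,172),(287,172),(313,172),(265,158),(332,160),(262,90),(297,235),(252,235),(250,224),(382,172),(435,175),(381,218),(432,223),(500,330),(60,330)]:
    print(uv,np.round(P[uv[1],uv[0]]))
E
```

```text
orange [360, 224, 27, 32, 382] [ 382. -275.   10.] tab [ 381. -266.   49.] 32 max z 51
orange [450, 233, 24, 31, 377] [ 357. -555.   10.] tab [ 359. -545.   49.] 31 max z 52
orange [398, 256, 33, 26, 372] [ 304. -399.   11.] tab [ 314. -404.   49.] 41 max z 52
green [271, 83, 48, 8, 189] [850. -35. 122.] tab [850. -34. 119.] 188 max z 137
green [174, 220, 23, 13, 150] [429. 305.   9.] tab [426. 312.  35.] 21 max z 39
green [209, 224, 21, 29, 338] [378. 207.  11.] tab [384. 212.  49.] 37 max z 51
green [171, 269, 41, 27, 609] [238. 258.  15.] tab [231. 273.  68.] 81 max z 73
purple [206, 173, 18, 24, 229] [560. 223.  10.] tab [554. 216.  49.] 34 max z 54
red [453, 58, 85, 59, 1954] [ 873. -694.  147.] tab [ 866. -687.  147.] 1943 max z 153
red [605, 217, 35, 45, 988] [  412. -1354.  -313.] tab None 0 max z -278
red [611, 319, 29, 48, 701] [   10. -1352.  -327.] tab None 0 max z -278
red [626, 371, 14, 29, 119] [ -155. -1360.  -286.] tab None 0 max z -277
white [58, 8, 35, 44, 538] [1553. 1236. -750.] tab None 0 max z -737
white [85, 13, 33, 17, 181] [1620. 1064. -750.] tab None 0 max 
[... 1167 characters left out ...]
, 47, 23, 297] [393.  41.   7.] tab None 0 max z 13
white [284, 266, 31, 7, 54] [297. -51.  14.] tab None 0 max z 21
white [630, 268, 4, 46, 74] [  208. -1355.  -285.] tab None 0 max z -277
white [566, 294, 11, 21, 103] [  122. -1358.  -749.] tab None 0 max z -735
(300, 172) [594. -52.  55.]
(287, 172) [592. -12.  63.]
(313, 172) [607. -92.  -2.]
(265, 158) [637.  57.  58.]
(332, 160) [ 646. -153.    3.]
(262, 90) [856.  72.  71.]
(297, 235) [403. -43.  -2.]
(252, 235) [401.  98.   9.]
(250, 224) [437. 106.   2.]
(382, 172) [ 609. -315.   -6.]
(435, 175) [ 599. -487.    4.]
(381, 218) [ 453. -303.   44.]
(432, 223) [ 443. -473.   -1.]
(500, 330) [ 105. -682.    1.]
(60, 330) [137. 513. 345.]
```

```bash
cat >> h.py <<'E'
from scipy.spatial.transform import Rotation as Ro
import sys
def yaw():
    R=Ro.from_quat(bot.get_state()['ee_rot']).as_matrix(); return np.degrees(np.arctan2(R[1,1],R[0,1]))
def plan(pos,yw=None,tmax=4.5,amax=8.5,half=True):
    """print in-place turn, then shift, in tool axes; yw = world angle of tool y (deg)"""
    s=bot.get_state(); R=Ro.from_quat(s['ee_rot']); y0=yaw()
    if yw is None: yw=y0; half=False
    if half: yw=y0+(yw-y0+90)%180-90
    a=np.radians(yw); y=np.array([np.cos(a),np.sin(a),0]); z=np.array([0,0,-1.]); T=Ro.from_matrix(np.c_[np.cross(y,z),y,z])
    rv=np.degrees((R.inv()*T).as_rotvec()); n=int(np.ceil(np.linalg.norm(rv)/amax))
    t=T.as_matrix().T@(np.array(pos,float)-s['tcp_pos'])/10; k=int(np.ceil(np.linalg.norm(t)/tmax*10/10)) 
    print('turn %d x'%n,np.round(rv/max(n,1),2).tolist(),'| shift %d x'%k,np.round(t/max(k,1),2).tolist(),'total',np.round(t,2).tolist(),'yaw0 %.1f->%.1f'%(y0,yw),'t=%.1f'%s['clock'])
E
python3 - <<'E'
from h import *
z=np.load('top0.npz');im,d=z['im'],z['d'];m=vision.camera_model('top');P=cloud(m,d)
# station front edge: top box points z 60-80
b=(P[...,2]>60)&(P[...,2]<82)&(P[...,0]>560)&(P[...,0]<860)&(abs(P[...,1]+50)<160)
b=cv2.morphologyEx(b.astype(np.uint8),cv2.MORPH_OPEN,np.ones((5,5)))>0
print(cv2.minAreaRect(P[b][:,:2].astype(np.float32)))
h=(P[...,2]>42)&(P[...,2]<72)&(P[...,0]>570)&(P[...,0]<618)&(abs(P[...,1]+50)<100)&(im.max(2)<60)
print(h.sum(),P[h].mean(0),cv2.minAreaRect(P[h][:,:2].astype(np.float32)))
s=mask(im,'white')[150:160,260:336]; 
plan([595,-53,160],0)
E
```

```text
((756.63525390625, -39.11714172363281), (202.05166625976562, 228.1876678466797), 2.795384645462036)
119 [596.52136033 -47.98215659  55.81122872] ((597.8585815429688, -47.48016357421875), (12.720598220825195, 83.7598648071289), 2.6272716522216797)
turn 9 x [-0.01, 0.01, 8.02] | shift 18 x [-3.6, 2.24, 0.43] total [-64.73, 40.34, 7.8] yaw0 72.1->0.0 t=0.1
```

```bash
python3 -c "
from h import *
plan([597,-48,170],2.8)"
```

```text
turn 9 x [-0.01, 0.01, 7.7] | shift 17 x [-3.89, 2.2, 0.4] total [-66.13, 37.36, 6.8] yaw0 72.1->2.8 t=0.1
```

Emit:
{"name": "send_rows", "arguments": {
  "rows": [
    {"angular":[0,0,7.7],"travel":[0,0,0],"jaw":30},
    {"angular":[0,0,7.7],"travel":[0,0,0],"jaw":30},
    {"angular":[0,0,7.7],"travel":[0,0,0],"jaw":30},
    {"angular":[0,0,7.7],"travel":[0,0,0],"jaw":30},
    {"angular":[0,0,7.7],"travel":[0,0,0],"jaw":30},
    {"angular":[0,0,7.7],"travel":[0,0,0],"jaw":30},
    {"angular":[0,0,7.7],"travel":[0,0,0],"jaw":30},
    {"angular":[0,0,7.7],"travel":[0,0,0],"jaw":30},
    {"angular":[0,0,7.7],"travel":[0,0,0],"jaw":30},
    {"angular":[0,0,0],"travel":[-3.9,2.2,0.4],"jaw":30},
    {"angular":[0,0,0],"travel":[-3.9,2.2,0.4],"jaw":30},
    {"angular":[0,0,0],"travel":[-3.9,2.2,0.4],"jaw":30},
    {"angular":[0,0,0],"travel":[-3.9,2.2,0.4],"jaw":30},
    {"angular":[0,0,0],"travel":[-3.9,2.2,0.4],"jaw":30},
    {"angular":[0,0,0],"travel":[-3.9,2.2,0.4],"jaw":30},
    {"angular":[0,0,0],"travel":[-3.9,2.2,0.4],"jaw":30},
    {"angular":[0,0,0],"travel":[-3.9,2.2,0.4],"jaw":30},
    {"angular":[0,0,0],"travel":[-3.9,2.2,0.4],"jaw":30},
    {"angular":[0,0,0],"travel":[-3.9,2.2,0.4],"jaw":30},
    {"angular":[0,0,0],"travel":[-3.9,2.2,0.4],"jaw":30}
  ]
}}

```text
clock: 2.1
tcp_pos: [455.2, 176.8, 194.4]
ee_rot: [0.689, 0.725, -0.0, -0.0]
ft_force: [0.2, 1.0, 0.7]
finger_gap: 0.304
grasp_force: 0.0
```

Emit:
{"name": "send_rows", "arguments": {
  "rows": [
    {"angular":[0,0,0],"travel":[-3.9,2.2,0.4],"jaw":30},
    {"angular":[0,0,0],"travel":[-3.9,2.2,0.4],"jaw":30},
    {"angular":[0,0,0],"travel":[-3.9,2.2,0.4],"jaw":30},
    {"angular":[0,0,0],"travel":[-3.9,2.2,0.4],"jaw":30},
    {"angular":[0,0,0],"travel":[-3.9,2.2,0.4],"jaw":30},
    {"angular":[0,0,0],"travel":[-3.9,2.2,0.4],"jaw":30},
    {"angular":[0,0,0],"travel":[0,0,0],"jaw":30},
    {"angular":[0,0,0],"travel":[0,0,0],"jaw":30}
  ]
}}

```text
clock: 2.9
tcp_pos: [597.7, -49.8, 170.0]
ee_rot: [0.69, 0.724, -0.0, -0.0]
ft_force: [0.2, 0.7, 0.3]
finger_gap: 0.294
grasp_force: 0.0
```

```bash
python3 -c "
from h import *
plan([597,-48,26],2.8)
im,d,m=grab('wrist');save('w1.png',im);np.savez('w1.npz',im=im,d=d);print(m['fov_y'],np.round(m['world_from_camera'],3).tolist())
P=cloud(m,d);h=(abs(P[...,2]-56)<12)&(abs(P[...,0]-595)<30)&(abs(P[...,1]+48)<100)&(im.max(2)<70)
print(h.sum(),P[h].mean(0),cv2.minAreaRect(P[h][:,:2].astype(np.float32)))
"
```

```text
turn 1 x [-0.07, -0.01, -0.11] | shift 4 x [0.05, -0.02, 3.6] total [0.19, -0.06, 14.4] yaw0 2.7->2.8 t=2.9
60.053054157457744 [[0.999, 0.046, 0.013, 593.548], [0.048, -0.945, -0.324, 35.34], [-0.003, 0.324, -0.946, 315.505], [0.0, 0.0, 0.0, 1.0]]
1357 [599.26962257 -41.10536244  57.28754143] ((599.2994995117188, -44.09524917602539), (9.908096313476562, 87.18290710449219), 2.600482702255249)
```

Emit:
{"name": "send_rows", "arguments": {
  "rows": [
    {"angular":[0,0,0],"travel":[-0.2,0.1,3.6],"jaw":30},
    {"angular":[0,0,0],"travel":[0,0,3.6],"jaw":30},
    {"angular":[0,0,0],"travel":[0,0,3.6],"jaw":30},
    {"angular":[0,0,0],"travel":[0,0,3.6],"jaw":30},
    {"angular":[0,0,0],"travel":[0,0,0],"jaw":5},
    {"angular":[0,0,0],"travel":[0,0,0],"jaw":5},
    {"angular":[0,0,0],"travel":[0,0,0],"jaw":5},
    {"angular":[0,0,0],"travel":[0,0,0],"jaw":5},
    {"angular":[0,0,0],"travel":[0,0,0],"jaw":5}
  ],
  "newtons": 30
}}

```text
clock: 3.85
tcp_pos: [599.4, -48.9, 27.4]
ee_rot: [0.689, 0.725, 0.001, -0.0]
ft_force: [1.5, 3.7, -10.5]
finger_gap: 0.138
grasp_force: 30.0
```

Emit:
{"name": "send_rows", "arguments": {
  "rows": [
    {"angular":[0,0,0],"travel":[0,-1,0],"jaw":5},
    {"angular":[0,0,0],"travel":[0,-2,0],"jaw":5},
    {"angular":[0,0,0],"travel":[0,-2,0],"jaw":5},
    {"angular":[0,0,0],"travel":[0,-2,0],"jaw":5},
    {"angular":[0,0,0],"travel":[0,-2,0],"jaw":5},
    {"angular":[0,0,0],"travel":[0,-2,0],"jaw":5},
    {"angular":[0,0,0],"travel":[0,-2,0],"jaw":5},
    {"angular":[0,0,0],"travel":[0,-1.5,0],"jaw":5},
    {"angular":[0,0,0],"travel":[0,-1,0],"jaw":5},
    {"angular":[0,0,0],"travel":[0,-0.5,0],"jaw":5},
    {"angular":[0,0,0],"travel":[0,0,0],"jaw":5},
    {"angular":[0,0,0],"travel":[0,0,0],"jaw":5}
  ]
}}

```text
clock: 5.05
tcp_pos: [445.9, -57.2, 29.5]
ee_rot: [0.688, 0.725, -0.001, -0.004]
ft_force: [2.8, 6.1, -36.1]
finger_gap: 0.131
grasp_force: 30.0
```

Emit:
{"name": "send_rows", "arguments": {
  "rows": [
    {"angular":[0,0,0],"travel":[0,-0.5,0.2],"jaw":5},
    {"angular":[0,0,0],"travel":[0,-0.2,0],"jaw":5},
    {"angular":[0,0,0],"travel":[0,0,0],"jaw":5}
  ]
}}

```text
clock: 5.35
tcp_pos: [445.9, -57.1, 29.5]
ee_rot: [0.688, 0.726, 0.001, -0.003]
ft_force: [11.9, 6.8, -35.4]
finger_gap: 0.134
grasp_force: 30.0
```

Emit:
{"name": "send_rows", "arguments": {
  "rows": [
    {"angular":[0,0,0],"travel":[0,0,0],"jaw":32},
    {"angular":[0,0,0],"travel":[0,0,0],"jaw":32},
    {"angular":[0,0,0],"travel":[0,0,0],"jaw":32},
    {"angular":[0,0,0],"travel":[0,0,-2],"jaw":32},
    {"angular":[0,0,0],"travel":[0,0,-4],"jaw":32},
    {"angular":[0,0,0],"travel":[0,0,-4],"jaw":50},
    {"angular":[0,0,0],"travel":[0,0,-4],"jaw":50},
    {"angular":[0,0,0],"travel":[0,4,-4],"jaw":50},
    {"angular":[0,0,0],"travel":[0,4,0],"jaw":50},
    {"angular":[0,0,0],"travel":[0,1,0],"jaw":50},
    {"angular":[0,0,0],"travel":[0,0,0],"jaw":50},
    {"angular":[0,0,0],"travel":[0,0,0],"jaw":50}
  ]
}}

```text
clock: 6.55
tcp_pos: [523.8, -56.6, 203.8]
ee_rot: [0.689, 0.724, -0.005, -0.006]
ft_force: [-0.8, -0.1, -0.3]
finger_gap: 0.5
grasp_force: 0.0
```

```bash
python3 -c "
from h import *
print(bot.get_state()['tcp_pos'])
im,d,m=grab('wrist');save('w2.png',im);np.savez('w2.npz',im=im,d=d,T=m['world_from_camera'])
"
```

```text
[523.84200207 -56.59355306 203.7729661 ]
```

View pics/w2.png

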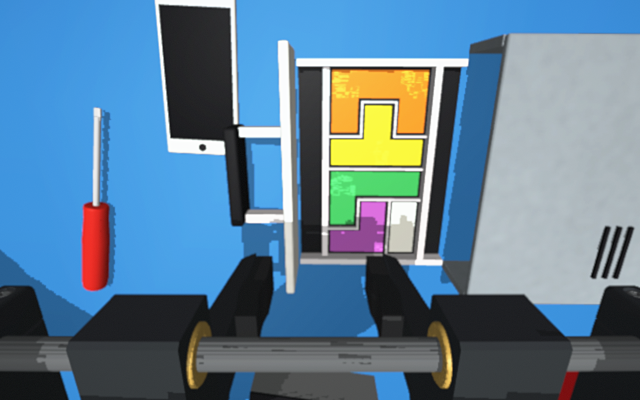

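Wrist view: the drawer is open. Its pockets from top to bottom of the image are U (380,95), T (375,145), L (375,190), V (355,235) and I (402,225).

```bash
cat >> h.py <<'E'
RNG['yellow']=((22,140,90),(34,255,255))
OFF={'orange':(0,-16),'yellow':(0,8),'green':(8,-16),'purple':(-5,16),'white':(0,0)}
HOME={'orange':(0,80),'yellow':(0,16),'green':(-8,-16),'purple':(-11,-80),'white':(32,-64)}
E
python3 - <<'E'
from h import *
z=np.load('w2.npz');im,d=z['im'],z['d'];m=vision.camera_model('wrist');m['world_from_camera']=z['T'];P=cloud(m,d)
print('front rim/floors depth z:',P[95,350],P[150,350],P[185,400],P[62,380])
src,dst=[],[]
roi=np.zeros((400,640),np.uint8);roi[64:262,322:436]=255
for c in ('orange','yellow','green','purple','white'):
    mk=cv2.morphologyEx(mask(im,c)&roi,cv2.MORPH_OPEN,np.ones((3,3)))
    if c=='white': mk[:,:388]=0; mk[:, 418:]=0; mk[:200]=0
    b=max(blobs(mk),key=lambda t:t[1][4])
    v,u=np.nonzero(b[0]); w=onplane(m,np.c_[u,v],8)[:,:2]
    for ang in [2.8]:
        a=np.radians(ang);R=np.array([[np.cos(a),-np.sin(a)],[np.sin(a),np.cos(a)]])
        q=w@R; lo,hi=np.percentile(q,.5,0),np.percentile(q,99.5,0)
    ctr=R@((lo+hi)/2); print(c,b[1].tolist(),'ext',np.round(hi-lo,1),'ctr',np.round(ctr,1))
    src.append(np.add(HOME[c],OFF[c]));dst.append(ctr)
src,dst=np.array(src,float),np.array(dst)
def fit(s,t):
    A,B=s-s.mean(0),t-t.mean(0);H=A.T@B;a=np.arctan2(H[0,1]-H[1,0],H.trace());R=np.array([[np.cos(a),-np.sin(a)],[np.sin(a),np.cos(a)]]);return a,R,t.mean(0)-R@s.mean(0)
for k in (slice(0,5),slice(0,3)):
    a,R,t=fit(src[k],dst[k]);print('yaw',np.degrees(a),'nest',t,'res',np.round(dst-(src@R.T+t),1).tolist())
E
```

```text
front rim/floors depth z: [545.31059048  21.84678829   7.74969242] [549.31227572 -29.74699351   8.99630235] [603.05059142 -62.85900027   8.03592679] [568.49983877  51.08735776  20.93228769]
orange [331, 69, 98, 65, 3948] ext [89.7 57.9] ctr [572.7  17.1]
yellow [330, 105, 93, 61, 3421] ext [89.8 58. ] ctr [574.  -14.8]
green [330, 171, 90, 54, 2908] ext [89.4 57.5] ctr [577.2 -78.7]
purple [329, 202, 57, 51, 1883] ext [57.4 56.7] ctr [ 563.5 -111.7]
white [388, 200, 30, 52, 1340] ext [29.  58.5] ctr [ 609.1 -107.9]
yaw 2.649003133737426 nest [575.42167549 -44.94756762] res [[0.2, -1.8], [-0.3, 6.2], [0.3, -1.8], [1.1, -2.1], [-1.3, -0.5]]
yaw 2.7237810801049047 nest [575.51166542 -44.09596577] res [[0.2, -2.7], [-0.4, 5.3], [0.2, -2.6], [0.9, -2.9], [-1.4, -1.4]]
```

```bash
cat >> h.py <<'E'
HOME['yellow']=(0,24)
NEST=np.array([575.2,-46.3]); SY=2.7
def rot(deg):
    a=np.radians(deg); return np.array([[np.cos(a),-np.sin(a)],[np.sin(a),np.cos(a)]])
def home(c): return NEST+rot(SY)@np.array(HOME[c],float)
CEN={'orange':(0,-14),'green':(5,-9),'purple':(1,11),'white':(0,0)}  # rough plate centroid from tab
def look(c,near=None,fn=None):
    im,d,m=grab('wrist'); P=cloud(m,d)
    if fn: save(fn,im)
    mk=cv2.morphologyEx(mask(im,c),cv2.MORPH_CLOSE,np.ones((3,3)))
    for b,st,ce in blobs(mk,200):
        p=P[b]; w0=np.median(p[np.isfinite(p).all(1)],0)
        if near is not None and np.hypot(*(w0[:2]-near))>90: continue
        hi=b&(P[...,2]>42)&(P[...,2]<60); hi=cv2.morphologyEx(hi.astype(np.uint8),cv2.MORPH_OPEN,np.ones((3,3)))
        if hi.sum()<40: print('blob',st,w0,'no tab');continue
        v,u=np.nonzero(hi); zt=np.median(P[hi>0][:,2]); t=onplane(m,np.c_[u,v],50)[:,:2]
        (cx,cy),(w,h),a=cv2.minAreaRect(t.astype(np.float32))
        ly=a+90 if h>w else a          # long side direction = plate +-y
        lo=b&(P[...,2]>5)&(P[...,2]<20); v,u=np.nonzero(lo); bo=onplane(m,np.c_[u,v],10)[:,:2]
        dv=(bo.mean(0)-[cx,cy]); yw=ly-90   # plate x direction
        # choose sign: centroid offset in plate axes should match CEN
        if (rot(-yw)@dv)@np.array(CEN[c])<0: yw+=180
        yw=(yw+180)%360-180
        q=(bo-[cx,cy])@rot(yw)
        print(c,'tab',np.round([cx,cy],1),'mean',np.round(t.mean(0),1),'ztop %.0f size %.0f %.0f'%(zt,w,h),'plate x yaw %.1f'%yw,'plate ext',np.round([*np.percentile(q,1,0),*np.percentile(q,99,0)],0))
E
python3 -c "
from h import *
print([(c,np.round(home(c),1)) for c in CEN]); print(bot.get_state()['qpos'])
plan([381,-310,200],2.7)"
```

```text
[('orange', array([571.4,  33.6])), ('green', array([568. , -62.7])), ('purple', array([ 568. , -126.7])), ('white', array([ 610.2, -108.7]))]
[ 0.34022472  0.65652602 -0.52662587  1.87361871  0.46285945  0.75192999
 -0.39606477]
turn 1 x [-0.9, -0.07, 0.15] | shift 7 x [-3.52, -2.21, 0.05] total [-24.65, -15.45, 0.38] yaw0 2.9->2.7 t=6.6
```

Emit:
{"name": "send_rows", "arguments": {
  "rows": [
    {"angular":[-0.9,0,0.1],"travel":[0,0,0],"jaw":50},
    {"angular":[0,0,0],"travel":[-3.5,-2.2,0],"jaw":40},
    {"angular":[0,0,0],"travel":[-3.5,-2.2,0],"jaw":40},
    {"angular":[0,0,0],"travel":[-3.5,-2.2,0],"jaw":40},
    {"angular":[0,0,0],"travel":[-3.5,-2.2,0],"jaw":40},
    {"angular":[0,0,0],"travel":[-3.5,-2.2,0],"jaw":40},
    {"angular":[0,0,0],"travel":[-3.5,-2.2,0],"jaw":40},
    {"angular":[0,0,0],"travel":[-3.5,-2.2,0],"jaw":40},
    {"angular":[0,0,0],"travel":[0,0,0],"jaw":40},
    {"angular":[0,0,0],"travel":[0,0,0],"jaw":40}
  ]
}}

```text
clock: 7.6
tcp_pos: [382.6, -308.3, 203.1]
ee_rot: [0.691, 0.723, 0.002, 0.0]
ft_force: [0.0, 0.2, -0.4]
finger_gap: 0.403
grasp_force: 0.0
```

```bash
python3 -c "
from h import *
print(bot.get_state()['tcp_pos'])
look('orange',[381,-272],'w3.png')"
```

```text
[ 382.5640393  -308.28631564  203.07912285]
blob [207 323  20  66 384] [ 356.64785213 -282.00453866  283.64922566] no tab
blob [411 323  21  66 377] [ 404.95556422 -279.73145717  283.63513808] no tab
```

View pics/w3.png

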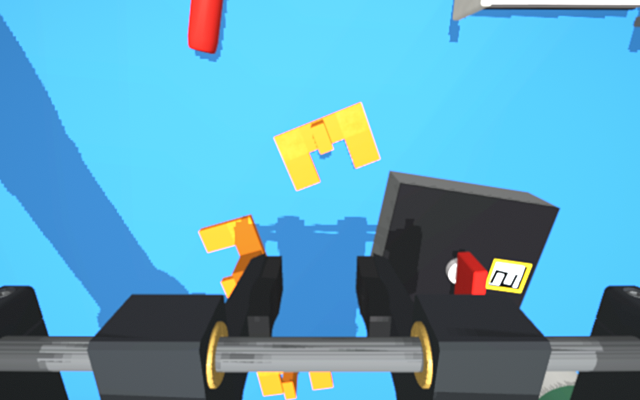

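The U plate is at (325,145), arms pointing down. Overexposure shifts its hue, so I'm widening the mask. The dial at right, around (470,270), will be looked at later.

```bash
sed -i "s/'orange':((8,140,90),(20,255,255))/'orange':((8,120,90),(30,255,255))/" h.py; python3 -c "
from h import *
look('orange',[381,-272])
print(bot.get_state()['qpos'])
"
```

```text
orange tab [ 381.9 -265.2] mean [ 381.8 -264.8] ztop 50 size 12 24 plate x yaw 23.9 plate ext [-43. -44.  44.  12.]
blob [206 322  22  67 731] [ 357.51256936 -281.48643089  285.29432004] no tab
blob [411 322  22  67 701] [ 406.03304321 -279.02337872  285.10806632] no tab
[ 0.94171596  0.61945513 -0.57100618  1.98782912  0.51595145  0.67801332
  0.09439792]
```

```bash
python3 -c "
from h import *
plan([381.9,-265,19],23.9,half=False)
"
```

```text
turn 3 x [0.09, -0.04, -7.01] | shift 5 x [0.78, 0.29, 3.69] total [3.9, 1.46, 18.44] yaw0 2.9->23.9 t=7.7
```

Emit:
{"name": "send_rows", "arguments": {
  "rows": [
    {"angular":[0.1,0,-7],"travel":[0,0,0],"jaw":40},
    {"angular":[0.1,0,-7],"travel":[0,0,0],"jaw":40},
    {"angular":[0.1,0,-7],"travel":[0,0,0],"jaw":40},
    {"angular":[0,0,0],"travel":[3.9,1.5,0],"jaw":40},
    {"angular":[0,0,0],"travel":[0,0,4.2],"jaw":40},
    {"angular":[0,0,0],"travel":[0,0,4.2],"jaw":40},
    {"angular":[0,0,0],"travel":[0,0,4.2],"jaw":40},
    {"angular":[0,0,0],"travel":[0,0,0],"jaw":40},
    {"angular":[0,0,0],"travel":[0,0,0],"jaw":40}
  ]
}}

```text
clock: 8.6
tcp_pos: [382.6, -264.6, 77.8]
ee_rot: [0.545, 0.838, 0.0, -0.001]
ft_force: [0.5, 0.6, 0.0]
finger_gap: 0.399
grasp_force: 0.0
```

```bash
python3 -c "
from h import *
plan([381.9,-265,19],23.9,half=False)
"
```

```text
turn 1 x [-0.07, -0.16, 0.02] | shift 2 x [-0.01, -0.04, 2.94] total [-0.01, -0.08, 5.88] yaw0 23.9->23.9 t=8.6
```

Emit:
{"name": "send_rows", "arguments": {
  "rows": [
    {"angular":[0,0,0],"travel":[0,-0.1,3],"jaw":40},
    {"angular":[0,0,0],"travel":[0,0,2.9],"jaw":40},
    {"angular":[0,0,0],"travel":[0,0,0],"jaw":40},
    {"angular":[0,0,0],"travel":[0,0,0],"jaw":3},
    {"angular":[0,0,0],"travel":[0,0,0],"jaw":3},
    {"angular":[0,0,0],"travel":[0,0,0],"jaw":3},
    {"angular":[0,0,0],"travel":[0,0,0],"jaw":3},
    {"angular":[0,0,0],"travel":[0,0,0],"jaw":3},
    {"angular":[0,0,0],"travel":[0,0,-2],"jaw":3},
    {"angular":[0,0,0],"travel":[0,0,-4],"jaw":3},
    {"angular":[0,0,0],"travel":[0,0,-3],"jaw":3},
    {"angular":[0,0,0],"travel":[0,0,0],"jaw":3},
    {"angular":[0,0,0],"travel":[0,0,0],"jaw":3}
  ],
  "newtons": 35
}}

```text
clock: 9.9
tcp_pos: [381.0, -267.2, 109.1]
ee_rot: [0.547, 0.837, 0.0, -0.0]
ft_force: [0.0, -0.2, -0.7]
finger_gap: 0.127
grasp_force: 35.0
```

```bash
python3 -c "
from h import *
h=home('orange');plan([*h,105],2.7,half=False)
"
```

```text
turn 3 x [0.0, -0.01, 6.99] | shift 8 x [3.64, 2.55, 0.05] total [29.15, 20.44, 0.41] yaw0 23.7->2.7 t=9.9
```

Emit:
{"name": "send_rows", "arguments": {
  "rows": [
    {"angular":[0,0,7],"travel":[0,0,0],"jaw":3},
    {"angular":[0,0,7],"travel":[0,0,0],"jaw":3},
    {"angular":[0,0,7],"travel":[0,0,0],"jaw":3},
    {"angular":[0,0,0],"travel":[3.6,2.6,0],"jaw":3},
    {"angular":[0,0,0],"travel":[3.6,2.6,0],"jaw":3},
    {"angular":[0,0,0],"travel":[3.6,2.6,0],"jaw":3},
    {"angular":[0,0,0],"travel":[3.6,2.6,0],"jaw":3},
    {"angular":[0,0,0],"travel":[3.6,2.6,0],"jaw":3},
    {"angular":[0,0,0],"travel":[3.6,2.5,0],"jaw":3},
    {"angular":[0,0,0],"travel":[3.6,2.5,0],"jaw":3},
    {"angular":[0,0,0],"travel":[3.6,2.5,0],"jaw":3},
    {"angular":[0,0,0],"travel":[0,0,2],"jaw":3},
    {"angular":[0,0,0],"travel":[0,0,2],"jaw":3},
    {"angular":[0,0,0],"travel":[0,0,0],"jaw":3},
    {"angular":[0,0,0],"travel":[0,0,0],"jaw":3}
  ]
}}

```text
clock: 11.4
tcp_pos: [571.0, 30.7, 67.6]
ee_rot: [0.69, 0.724, -0.001, -0.001]
ft_force: [-0.1, -1.2, -0.7]
finger_gap: 0.128
grasp_force: 35.0
```

```bash
python3 -c "
from h import *
h=home('orange');plan([*h,27],2.7,half=False)
im,d,m=grab('wrist');save('w4.png',im[150:])
"
```

```text
turn 1 x [-0.22, -0.02, 0.06] | shift 1 x [0.29, 0.05, 4.06] total [0.29, 0.05, 4.06] yaw0 2.8->2.7 t=11.4
```

View pics/w4.png

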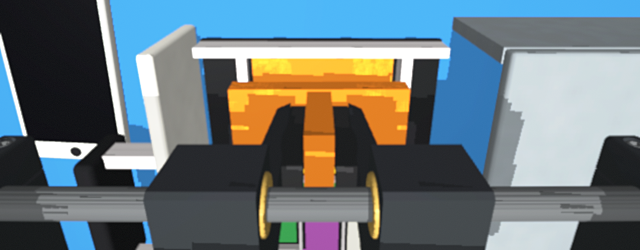

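The held U's back edge runs from (229,232) to (409,232) in full-frame pixels. I'll check its offset from the TCP.

```bash
python3 -c "
from h import *
s=bot.get_state();m=vision.camera_model('wrist');z=s['tcp_pos'][2]-9
p=onplane(m,[(229,232.5),(409,232.5),(335,244)],z)[:,:2];p[2]=onplane(m,[(319,243)],z+40)[0,:2]
print((p-s['tcp_pos'][:2])@rot(2.7))
"
```

```text
[[-44.29255853  17.68546611]
 [ 43.15760401  17.9607092 ]
 [ -0.40498784  31.10462122]]
```

Emit:
{"name": "send_rows", "arguments": {
  "rows": [
    {"angular":[-0.2,0,0],"travel":[0.3,0.1,0],"jaw":3},
    {"angular":[0,0,0],"travel":[0,0,1.5],"jaw":3},
    {"angular":[0,0,0],"travel":[0,0,1],"jaw":3},
    {"angular":[0,0,0],"travel":[0,0,0],"jaw":3},
    {"angular":[0,0,0],"travel":[0,0,0],"jaw":3}
  ]
}}

```text
clock: 11.95
tcp_pos: [572.5, 33.9, 42.9]
ee_rot: [0.69, 0.724, 0.001, -0.0]
ft_force: [0.3, -0.2, -0.3]
finger_gap: 0.132
grasp_force: 35.0
```

```bash
python3 -c "
from h import *
h=home('orange');plan([*h,27],2.7,half=False)
"
```

```text
turn 1 x [0.06, -0.06, 0.04] | shift 1 x [-0.02, -0.11, 1.59] total [-0.02, -0.11, 1.59] yaw0 2.7->2.7 t=11.9
```

Emit:
{"name": "send_rows", "arguments": {
  "rows": [
    {"angular":[0,0,0],"travel":[0,-0.1,0.8],"jaw":3},
    {"angular":[0,0,0],"travel":[0,0,0.4],"jaw":3},
    {"angular":[0,0,0],"travel":[0,0,0.4],"jaw":3},
    {"angular":[0,0,0],"travel":[0,0,0],"jaw":3},
    {"angular":[0,0,0],"travel":[0,0,0],"jaw":3}
  ]
}}

```text
clock: 12.45
tcp_pos: [571.9, 34.0, 27.3]
ee_rot: [0.69, 0.724, 0.001, 0.0]
ft_force: [1.0, 0.3, -0.9]
finger_gap: 0.139
grasp_force: 3.5
```

Emit:
{"name": "send_rows", "arguments": {
  "rows": [
    {"angular":[0,0,0],"travel":[0,0,0],"jaw":30},
    {"angular":[0,0,0],"travel":[0,0,0],"jaw":30},
    {"angular":[0,0,0],"travel":[0,0,0],"jaw":30},
    {"angular":[0,0,0],"travel":[0,0,-4],"jaw":30},
    {"angular":[0,0,0],"travel":[0,0,-4.5],"jaw":30},
    {"angular":[0,0,0],"travel":[-2,0,-4.5],"jaw":40},
    {"angular":[0,0,0],"travel":[-4,0,-2],"jaw":40},
    {"angular":[0,0,0],"travel":[0,0,0],"jaw":40},
    {"angular":[0,0,0],"travel":[0,0,0],"jaw":40}
  ]
}}

```text
clock: 13.35
tcp_pos: [574.6, -27.8, 177.8]
ee_rot: [0.691, 0.723, 0.001, 0.001]
ft_force: [0.3, 0.6, -0.2]
finger_gap: 0.404
grasp_force: 0.0
```

```bash
python3 -c "
from h import *
look('orange',[571,20],'w5.png'); print(home('orange'))
plan([384,165,200],2.7)
"
```

```text
orange tab [570.7  34.2] mean [570.7  34.7] ztop 58 size 12 25 plate x yaw 2.6 plate ext [-44. -77.  46.  12.]
blob [412 323  21  66 663] [5.97081419e+02 2.36477900e-02 2.60118409e+02] no tab
blob [206 324  18  65 484] [548.35597996  -1.03055237 260.8607968 ] no tab
[571.43148394  33.61119   ]
turn 1 x [0.1, -0.1, 0.01] | shift 7 x [2.85, -2.58, -0.33] total [19.98, -18.09, -2.28] yaw0 2.7->2.7 t=13.4
```

View pics/w5.png

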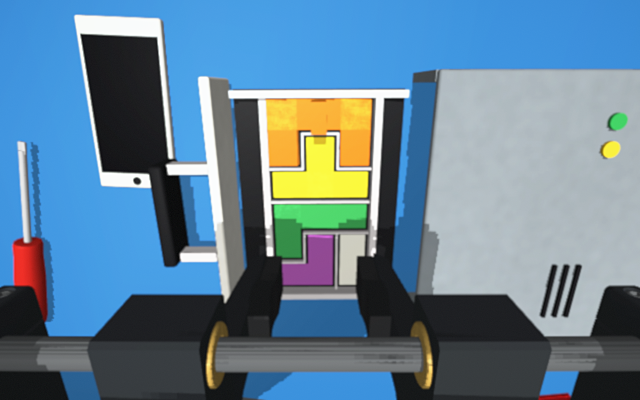

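The U is seated: its tab top is at 58 mm, level, at (318,120). Next is L.

Emit:
{"name": "send_rows", "arguments": {
  "rows": [
    {"angular":[0,0,0],"travel":[2.9,-2.6,-0.3],"jaw":40},
    {"angular":[0,0,0],"travel":[2.9,-2.6,-0.3],"jaw":40},
    {"angular":[0,0,0],"travel":[2.9,-2.6,-0.3],"jaw":40},
    {"angular":[0,0,0],"travel":[2.9,-2.6,-0.3],"jaw":40},
    {"angular":[0,0,0],"travel":[2.9,-2.6,-0.3],"jaw":40},
    {"angular":[0,0,0],"travel":[2.9,-2.6,-0.3],"jaw":40},
    {"angular":[0,0,0],"travel":[2.6,-2.5,-0.4],"jaw":40},
    {"angular":[0,0,0],"travel":[0,0,0],"jaw":40},
    {"angular":[0,0,0],"travel":[0,0,0],"jaw":40}
  ]
}}

```text
clock: 14.3
tcp_pos: [383.1, 166.1, 198.9]
ee_rot: [0.688, 0.725, 0.001, -0.0]
ft_force: [-0.7, 0.6, -0.9]
finger_gap: 0.397
grasp_force: 0.0
```

```bash
python3 -c "
from h import *
look('green',[384,212]); print(bot.get_state()['qpos'])
"
```

```text
green tab [383.3 215.1] mean [383.4 215.4] ztop 50 size 25 12 plate x yaw -2.2 plate ext [-36. -44.  52.  13.]
[-0.21231767  0.53241565 -0.45816115  2.1975995   0.48171489  0.50594021
 -0.99341101]
```

```bash
python3 -c "
from h import *
plan([383.3,215.2,19],-2.2,half=False)
"
```

```text
turn 1 x [0.07, -0.05, 5.02] | shift 5 x [1.0, -0.05, 3.6] total [5.0, -0.25, 17.98] yaw0 2.8->-2.2 t=14.3
```

Emit:
{"name": "send_rows", "arguments": {
  "rows": [
    {"angular":[0,0,5],"travel":[0,0,0],"jaw":40},
    {"angular":[0,0,0],"travel":[4.9,-0.2,0],"jaw":40},
    {"angular":[0,0,0],"travel":[0.1,0,4.2],"jaw":40},
    {"angular":[0,0,0],"travel":[0,0,4.2],"jaw":40},
    {"angular":[0,0,0],"travel":[0,0,4.2],"jaw":40},
    {"angular":[0,0,0],"travel":[0,0,0],"jaw":40},
    {"angular":[0,0,0],"travel":[0,0,0],"jaw":40}
  ]
}}

```text
clock: 15.05
tcp_pos: [384.4, 214.3, 73.1]
ee_rot: [0.721, 0.693, 0.0, 0.001]
ft_force: [-0.4, 0.0, 0.7]
finger_gap: 0.397
grasp_force: 0.0
```

```bash
python3 -c "
from h import *
plan([383.3,215.2,19],-2.2,half=False)
"
```

```text
turn 1 x [0.04, 0.04, -0.11] | shift 2 x [0.04, -0.06, 2.7] total [0.09, -0.11, 5.41] yaw0 -2.3->-2.2 t=15.1
```

Emit:
{"name": "send_rows", "arguments": {
  "rows": [
    {"angular":[0,0,0],"travel":[0.1,-0.1,2.7],"jaw":40},
    {"angular":[0,0,0],"travel":[0,0,2.7],"jaw":40},
    {"angular":[0,0,0],"travel":[0,0,0],"jaw":40},
    {"angular":[0,0,0],"travel":[0,0,0],"jaw":3},
    {"angular":[0,0,0],"travel":[0,0,0],"jaw":3},
    {"angular":[0,0,0],"travel":[0,0,0],"jaw":3},
    {"angular":[0,0,0],"travel":[0,0,0],"jaw":3},
    {"angular":[0,0,0],"travel":[0,0,0],"jaw":3},
    {"angular":[0,0,0],"travel":[0,0,-2],"jaw":3},
    {"angular":[0,0,0],"travel":[0,0,-4],"jaw":3},
    {"angular":[0,0,0],"travel":[0,0,-3],"jaw":3},
    {"angular":[0,0,0],"travel":[0,0,0],"jaw":3},
    {"angular":[0,0,0],"travel":[0,0,0],"jaw":3}
  ],
  "newtons": 35
}}

```text
clock: 16.35
tcp_pos: [384.9, 215.8, 130.0]
ee_rot: [0.721, 0.693, 0.0, 0.001]
ft_force: [-0.2, -0.6, -0.5]
finger_gap: 0.126
grasp_force: 35.0
```

```bash
python3 -c "
from h import *
h=home('green');plan([*h,105],2.7,half=False)
"
```

```text
turn 1 x [0.12, 0.09, -5.02] | shift 8 x [-3.59, 2.12, 0.31] total [-28.68, 16.97, 2.5] yaw0 -2.3->2.7 t=16.4
```

```bash
python3 -c "
from h import *
s=bot.get_state();im,d,m=grab('wrist');save('w6.png',im);P=cloud(m,d);b=mask(im,'green')>0
p=P[b]-s['tcp_pos'];p=p[(abs(p[:,:2])<90).all(1)];print(len(p),np.histogram(p[:,2],bins=np.arange(-60,70,5)))
q=p[abs(p[:,2]-np.median(p[:,2]))<6];print(np.median(q[:,2]));q2=q[:,:2]@rot(-2.3);print(np.percentile(q2,[1,99],axis=0))
"
```

```text
9745 (array([   0,    0,    0,  120,  509, 5429,  213,   84,   97,  103,  109,
        149,  158, 1279,   47,   41,   10,    7,    6,    0,    0,    0,
          0,    0,    0]), array([-60, -55, -50, -45, -40, -35, -30, -25, -20, -15, -10,  -5,   0,
         5,  10,  15,  20,  25,  30,  35,  40,  45,  50,  55,  60,  65]))
-31.168454535874304
[[-37.21338731 -25.5048447 ]
 [ 51.33345216  12.02311475]]
```

View pics/w6.png

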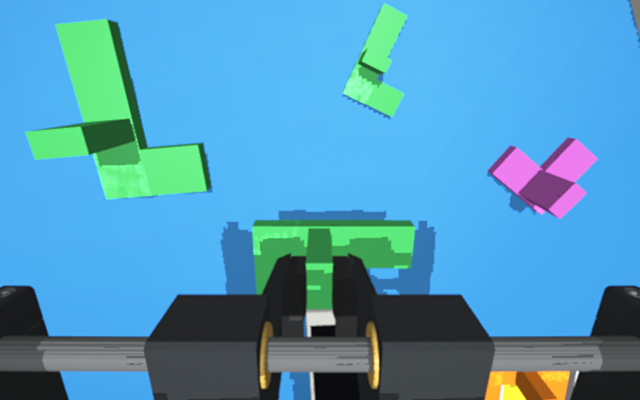

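Held L: bar spans (255–413, 225), gripped about 22 mm high (TCP 41 above underside). So the home TCP height is 49 mm.

Emit:
{"name": "send_rows", "arguments": {
  "rows": [
    {"angular":[0.1,0.1,-5],"travel":[0,0,0],"jaw":3},
    {"angular":[0,0,0],"travel":[-2.5,1.5,0],"jaw":3},
    {"angular":[0,0,0],"travel":[-3.5,2,0],"jaw":3},
    {"angular":[0,0,0],"travel":[-3.5,2,0],"jaw":3},
    {"angular":[0,0,0],"travel":[-3.5,2,0],"jaw":3},
    {"angular":[0,0,0],"travel":[-3.5,2,0],"jaw":3},
    {"angular":[0,0,0],"travel":[-3.5,2,0],"jaw":3},
    {"angular":[0,0,0],"travel":[-3.5,2,0],"jaw":3},
    {"angular":[0,0,0],"travel":[-3,2,0],"jaw":3},
    {"angular":[0,0,0],"travel":[-2.2,1.5,0],"jaw":3},
    {"angular":[0,0,0],"travel":[0,0,2],"jaw":3},
    {"angular":[0,0,0],"travel":[0,0,2],"jaw":3},
    {"angular":[0,0,0],"travel":[0,0,0],"jaw":3},
    {"angular":[0,0,0],"travel":[0,0,0],"jaw":3}
  ]
}}

```text
clock: 17.8
tcp_pos: [567.1, -62.0, 88.5]
ee_rot: [0.69, 0.724, -0.001, -0.001]
ft_force: [0.4, 0.3, -0.4]
finger_gap: 0.131
grasp_force: 35.0
```

```bash
cat >> h.py <<'E'
def held(c):
    s=bot.get_state();im,d,m=grab('wrist');P=cloud(m,d);b=mask(im,c)>0
    p=P[b]-s['tcp_pos'];p=p[(abs(p[:,:2])<90).all(1)&(p[:,2]>-50)&(p[:,2]<0)]
    if len(p)<50: print('nothing held?',len(p)); return
    z=np.median(p[:,2]);q=p[abs(p[:,2]-z)<5][:,:2]@rot(yaw());print('plate top rel TCP %.1f'%z,'ext',np.round(np.percentile(q,[1,99],axis=0),1).tolist())
E
python3 -c "
from h import *
held('green')
h=home('green');plan([*h,49],2.7,half=False)
"
```

```text
plate top rel TCP -31.3 ext [[-37.6, -26.1], [51.1, 12.2]]
turn 1 x [-0.09, 0.03, 0.11] | shift 1 x [-0.08, 0.01, 4.04] total [-0.08, 0.01, 4.04] yaw0 2.8->2.7 t=17.9
```

Emit:
{"name": "send_rows", "arguments": {
  "rows": [
    {"angular":[0,0,0],"travel":[-0.1,0.05,1.5],"jaw":3},
    {"angular":[0,0,0],"travel":[0,0,1],"jaw":3},
    {"angular":[0,0,0],"travel":[0,0,0.8],"jaw":3},
    {"angular":[0,0,0],"travel":[0,0,0.5],"jaw":3},
    {"angular":[0,0,0],"travel":[0,0,0.2],"jaw":3},
    {"angular":[0,0,0],"travel":[0,0,0],"jaw":3},
    {"angular":[0,0,0],"travel":[0,0,0],"jaw":3}
  ]
}}

```text
clock: 18.55
tcp_pos: [568.9, -63.4, 50.0]
ee_rot: [0.69, 0.724, -0.0, 0.0]
ft_force: [0.1, 0.5, -0.0]
finger_gap: 0.13
grasp_force: 35.0
```

Emit:
{"name": "send_rows", "arguments": {
  "rows": [
    {"angular":[0,0,0],"travel":[0,0,0],"jaw":28},
    {"angular":[0,0,0],"travel":[0,0,0],"jaw":28},
    {"angular":[0,0,0],"travel":[0,0,0],"jaw":28},
    {"angular":[0,0,0],"travel":[0,0,-4],"jaw":30},
    {"angular":[0,0,0],"travel":[0,0,-4.5],"jaw":30},
    {"angular":[0,0,0],"travel":[-4,0,-2],"jaw":40},
    {"angular":[0,0,0],"travel":[-2,0,-2],"jaw":40},
    {"angular":[0,0,0],"travel":[0,0,0],"jaw":40},
    {"angular":[0,0,0],"travel":[0,0,0],"jaw":40}
  ]
}}

```text
clock: 19.45
tcp_pos: [571.5, -123.3, 174.9]
ee_rot: [0.69, 0.724, -0.0, 0.0]
ft_force: [0.2, 0.4, -0.1]
finger_gap: 0.395
grasp_force: 0.0
```

```bash
python3 -c "
from h import *
look('green',[570,-70]);look('orange',[571,20]); print(home('green'))
plan([554,165,200],2.7)
"
```

```text
green tab [567.6 -64.9] mean [567.6 -64.5] ztop 58 size 12 25 plate x yaw 3.1 plate ext [-37. -44.  54.  15.]
blob [ 272    0  118   55 4171] [571.04231395  10.23358316  17.28404651] no tab
blob [ 340   62   45   33 1116] [604.98353699 -30.48078173   7.8916611 ] no tab
[567.96258421 -62.65908961]
turn 1 x [-0.1, -0.04, 0.16] | shift 7 x [4.1, -0.05, -0.37] total [28.72, -0.34, -2.59] yaw0 2.9->2.7 t=19.6
```

Emit:
{"name": "send_rows", "arguments": {
  "rows": [
    {"angular":[0,0,0],"travel":[4.1,0,-0.4],"jaw":40},
    {"angular":[0,0,0],"travel":[4.1,0,-0.4],"jaw":40},
    {"angular":[0,0,0],"travel":[4.1,0,-0.4],"jaw":40},
    {"angular":[0,0,0],"travel":[4.1,0,-0.4],"jaw":40},
    {"angular":[0,0,0],"travel":[4.1,0,-0.4],"jaw":40},
    {"angular":[0,0,0],"travel":[4.1,0,-0.4],"jaw":40},
    {"angular":[0,0,0],"travel":[4.1,-0.3,-0.2],"jaw":40},
    {"angular":[0,0,0],"travel":[0,0,0],"jaw":40},
    {"angular":[0,0,0],"travel":[0,0,0],"jaw":40}
  ]
}}

```text
clock: 20.45
tcp_pos: [553.4, 165.4, 199.9]
ee_rot: [0.688, 0.726, -0.001, -0.001]
ft_force: [-1.0, 0.5, 0.2]
finger_gap: 0.404
grasp_force: 0.0
```

```bash
python3 -c "
from h import *
look('purple',[554,216]); print(bot.get_state()['qpos'])
"
```

```text
purple tab [555.8 218.9] mean [556.  219.3] ztop 49 size 24 13 plate x yaw -38.9 plate ext [-32. -12.  24.  44.]
[ 0.01966552  0.75097477 -0.68301366  1.73571139  0.59571314  0.8765287
 -0.87791109]
```

```bash
python3 -c "
from h import *
plan([555.8,219,19],-38.9,half=False)
"
```

```text
turn 5 x [-0.02, 0.03, 8.35] | shift 5 x [0.89, -0.67, 3.61] total [4.45, -3.36, 18.07] yaw0 2.8->-38.9 t=20.5
```

Emit:
{"name": "send_rows", "arguments": {
  "rows": [
    {"angular":[0,0,8.3],"travel":[0,0,0],"jaw":40},
    {"angular":[0,0,8.3],"travel":[0,0,0],"jaw":40},
    {"angular":[0,0,8.3],"travel":[0,0,0],"jaw":40},
    {"angular":[0,0,8.3],"travel":[0,0,0],"jaw":40},
    {"angular":[0,0,8.3],"travel":[0,0,0],"jaw":40},
    {"angular":[0,0,0],"travel":[2.2,-1.7,0],"jaw":40},
    {"angular":[0,0,0],"travel":[2.2,-1.7,0],"jaw":40},
    {"angular":[0,0,0],"travel":[0,0,4.1],"jaw":40},
    {"angular":[0,0,0],"travel":[0,0,4.1],"jaw":40},
    {"angular":[0,0,0],"travel":[0,0,4.1],"jaw":40},
    {"angular":[0,0,0],"travel":[0,0,0],"jaw":40},
    {"angular":[0,0,0],"travel":[0,0,0],"jaw":40}
  ]
}}

```text
clock: 21.7
tcp_pos: [555.8, 217.5, 77.5]
ee_rot: [0.902, 0.432, -0.001, 0.0]
ft_force: [1.1, 0.7, 1.0]
finger_gap: 0.401
grasp_force: 0.0
```

```bash
python3 -c "
from h import *
plan([555.8,219,19],-38.9,half=False)
"
```

```text
turn 1 x [-0.02, 0.14, 0.06] | shift 2 x [0.06, -0.05, 2.93] total [0.12, -0.09, 5.85] yaw0 -38.8->-38.9 t=21.7
```

Separate descent so the depth is confirmed before gripping.

Emit:
{"name": "send_rows", "arguments": {
  "rows": [
    {"angular":[0,0,0],"travel":[0.1,-0.1,3],"jaw":40},
    {"angular":[0,0,0],"travel":[0,0,2.8],"jaw":40},
    {"angular":[0,0,0],"travel":[0,0,0],"jaw":40},
    {"angular":[0,0,0],"travel":[0,0,0],"jaw":40}
  ]
}}

```text
clock: 22.1
tcp_pos: [556.9, 220.4, 21.7]
ee_rot: [0.902, 0.432, 0.001, 0.0]
ft_force: [0.0, 0.4, 0.5]
finger_gap: 0.399
grasp_force: 0.0
```

Emit:
{"name": "send_rows", "arguments": {
  "rows": [
    {"angular":[0,0,0],"travel":[0,0,0],"jaw":3},
    {"angular":[0,0,0],"travel":[0,0,0],"jaw":3},
    {"angular":[0,0,0],"travel":[0,0,0],"jaw":3},
    {"angular":[0,0,0],"travel":[0,0,0],"jaw":3},
    {"angular":[0,0,0],"travel":[0,0,0],"jaw":3},
    {"angular":[0,0,0],"travel":[0,0,-2],"jaw":3},
    {"angular":[0,0,0],"travel":[0,0,-4],"jaw":3},
    {"angular":[0,0,0],"travel":[0,0,-3],"jaw":3},
    {"angular":[0,0,0],"travel":[0,0,0],"jaw":3},
    {"angular":[0,0,0],"travel":[0,0,0],"jaw":3}
  ],
  "newtons": 35
}}

```text
clock: 23.1
tcp_pos: [555.8, 220.0, 110.0]
ee_rot: [0.902, 0.432, 0.0, 0.0]
ft_force: [-0.4, -1.1, -0.9]
finger_gap: 0.134
grasp_force: 35.0
```

```bash
python3 -c "
from h import *
held('purple')
h=home('purple');plan([*h,110],2.7,half=False)
"
```

```text
plate top rel TCP -11.3 ext [[-33.8, -11.4], [22.8, 43.8]]
turn 5 x [-0.01, 0.02, -8.29] | shift 8 x [-4.33, -0.04, -0.01] total [-34.66, -0.35, -0.1] yaw0 -38.8->2.7 t=23.1
```

Emit:
{"name": "send_rows", "arguments": {
  "rows": [
    {"angular":[0,0,-8.3],"travel":[0,0,0],"jaw":3},
    {"angular":[0,0,-8.3],"travel":[0,0,0],"jaw":3},
    {"angular":[0,0,-8.3],"travel":[0,0,0],"jaw":3},
    {"angular":[0,0,-8.3],"travel":[0,0,0],"jaw":3},
    {"angular":[0,0,-8.3],"travel":[0,0,0],"jaw":3},
    {"angular":[0,0,0],"travel":[-3,0,0],"jaw":3},
    {"angular":[0,0,0],"travel":[-4.2,0,0],"jaw":3},
    {"angular":[0,0,0],"travel":[-4.2,0,0],"jaw":3},
    {"angular":[0,0,0],"travel":[-4.2,-0.2,0],"jaw":3},
    {"angular":[0,0,0],"travel":[-4.2,-0.2,0],"jaw":3},
    {"angular":[0,0,0],"travel":[-4.2,0,0],"jaw":3},
    {"angular":[0,0,0],"travel":[-4.2,0,0],"jaw":3},
    {"angular":[0,0,0],"travel":[-4.2,0,0],"jaw":3},
    {"angular":[0,0,0],"travel":[-2.3,0,0],"jaw":3},
    {"angular":[0,0,0],"travel":[0,0,2],"jaw":3},
    {"angular":[0,0,0],"travel":[0,0,2],"jaw":3},
    {"angular":[0,0,0],"travel":[0,0,0],"jaw":3},
    {"angular":[0,0,0],"travel":[0,0,0],"jaw":3}
  ]
}}

```text
clock: 24.95
tcp_pos: [567.4, -126.2, 68.8]
ee_rot: [0.69, 0.724, -0.001, -0.001]
ft_force: [-0.4, 0.6, -0.4]
finger_gap: 0.133
grasp_force: 35.0
```

```bash
python3 -c "
from h import *
held('purple')
h=home('purple');plan([*h,29],2.7,half=False)
"
```

```text
plate top rel TCP -11.3 ext [[-33.7, -10.0], [23.0, 44.4]]
turn 1 x [-0.07, -0.0, 0.08] | shift 1 x [-0.06, -0.02, 4.06] total [-0.06, -0.02, 4.06] yaw0 2.8->2.7 t=25.0
```

Emit:
{"name": "send_rows", "arguments": {
  "rows": [
    {"angular":[0,0,0],"travel":[-0.1,0,1.5],"jaw":3},
    {"angular":[0,0,0],"travel":[0,0,1],"jaw":3},
    {"angular":[0,0,0],"travel":[0,0,0.8],"jaw":3},
    {"angular":[0,0,0],"travel":[0,0,0.5],"jaw":3},
    {"angular":[0,0,0],"travel":[0,0,0.2],"jaw":3},
    {"angular":[0,0,0],"travel":[0,0,0],"jaw":3},
    {"angular":[0,0,0],"travel":[0,0,0],"jaw":3}
  ]
}}

```text
clock: 25.7
tcp_pos: [568.5, -127.6, 30.0]
ee_rot: [0.69, 0.724, -0.0, 0.0]
ft_force: [-0.2, -0.1, -0.3]
finger_gap: 0.13
grasp_force: 35.0
```

Emit:
{"name": "send_rows", "arguments": {
  "rows": [
    {"angular":[0,0,0],"travel":[0,0,0],"jaw":28},
    {"angular":[0,0,0],"travel":[0,0,0],"jaw":28},
    {"angular":[0,0,0],"travel":[0,0,0],"jaw":28},
    {"angular":[0,0,0],"travel":[0,0,-4],"jaw":30},
    {"angular":[0,0,0],"travel":[0,0,-4.5],"jaw":30},
    {"angular":[0,0,0],"travel":[-4,0,-4],"jaw":40},
    {"angular":[0,0,0],"travel":[-2,0,-3],"jaw":40},
    {"angular":[0,0,0],"travel":[0,0,0],"jaw":40},
    {"angular":[0,0,0],"travel":[0,0,0],"jaw":40}
  ]
}}

```text
clock: 26.6
tcp_pos: [570.9, -183.1, 180.5]
ee_rot: [0.69, 0.723, -0.0, 0.0]
ft_force: [0.4, 0.1, -0.3]
finger_gap: 0.395
grasp_force: 0.0
```

```bash
python3 -c "
from h import *
look('purple',[570,-120],'w7.png'); print(home('purple'))
plan([629,289,200],2.7)
"
```

```text
purple tab [ 567.3 -128.8] mean [ 567.4 -128.4] ztop 58 size 12 25 plate x yaw 2.7 plate ext [-33. -13.  26.  46.]
[ 567.98072743 -126.72936095]
turn 1 x [-0.1, -0.02, 0.09] | shift 11 x [4.25, 0.73, -0.19] total [46.78, 8.08, -2.05] yaw0 2.8->2.7 t=26.6
```

Emit:
{"name": "send_rows", "arguments": {
  "rows": [
    {"angular":[0,0,0],"travel":[4.3,0.7,-0.5],"jaw":40},
    {"angular":[0,0,0],"travel":[4.3,0.7,-0.5],"jaw":40},
    {"angular":[0,0,0],"travel":[4.3,0.7,-0.5],"jaw":40},
    {"angular":[0,0,0],"travel":[4.3,0.7,-0.5],"jaw":40},
    {"angular":[0,0,0],"travel":[4.3,0.7,0],"jaw":40},
    {"angular":[0,0,0],"travel":[4.3,0.7,0],"jaw":40},
    {"angular":[0,0,0],"travel":[4.3,0.7,0],"jaw":40},
    {"angular":[0,0,0],"travel":[4.3,0.7,0],"jaw":40},
    {"angular":[0,0,0],"travel":[4.3,0.7,0],"jaw":40},
    {"angular":[0,0,0],"travel":[4.3,0.8,0],"jaw":40},
    {"angular":[0,0,0],"travel":[3.8,1,0],"jaw":40},
    {"angular":[0,0,0],"travel":[0,0,0],"jaw":40},
    {"angular":[0,0,0],"travel":[0,0,0],"jaw":40}
  ]
}}

```text
clock: 27.95
tcp_pos: [627.4, 290.5, 197.9]
ee_rot: [0.688, 0.725, -0.002, -0.001]
ft_force: [0.8, -0.7, -0.4]
finger_gap: 0.404
grasp_force: 0.0
```

```bash
python3 -c "
from h import *
look('white',[629,339],'w8.png'); print(bot.get_state()['qpos'])
"
```

```text
white tab [629.3 340.2] mean [629.4 340.3] ztop 50 size 12 24 plate x yaw 27.6 plate ext [-13. -29.  13.  28.]
blob [ 216  348  207   52 4803] [624.21267868 315.00216393 278.67731855] no tab
blob [ 41 352  50  19 813] [566.62705238 311.98792662 279.18394485] no tab
blob [ 538  352   62   48 1197] [687.49324624 317.55793675 278.33701592] no tab
[-0.17894248  0.89854412 -0.68216436  1.3618442   0.59016369  1.0913349
 -0.89943655]
```

```bash
python3 -c "
from h import *
plan([629.3,340.2,20],27.6,half=False)
"
```

```text
turn 3 x [-0.07, 0.04, -8.25] | shift 5 x [0.91, 0.5, 3.56] total [4.54, 2.5, 17.81] yaw0 2.9->27.6 t=28.0
```

Emit:
{"name": "send_rows", "arguments": {
  "rows": [
    {"angular":[-0.1,0,-8.2],"travel":[0,0,0],"jaw":40},
    {"angular":[-0.1,0,-8.2],"travel":[0,0,0],"jaw":40},
    {"angular":[0,0,-8.3],"travel":[0,0,0],"jaw":40},
    {"angular":[0,0,0],"travel":[2.2,1.2,0],"jaw":40},
    {"angular":[0,0,0],"travel":[2.3,1.3,0],"jaw":40},
    {"angular":[0,0,0],"travel":[0,0,4.1],"jaw":40},
    {"angular":[0,0,0],"travel":[0,0,4.1],"jaw":40},
    {"angular":[0,0,0],"travel":[0,0,4.1],"jaw":40},
    {"angular":[0,0,0],"travel":[0,0,0],"jaw":40},
    {"angular":[0,0,0],"travel":[0,0,0],"jaw":40}
  ]
}}

```text
clock: 29.0
tcp_pos: [631.4, 338.7, 76.9]
ee_rot: [0.52, 0.854, 0.0, 0.001]
ft_force: [0.5, 0.3, 0.8]
finger_gap: 0.403
grasp_force: 0.0
```

```bash
python3 -c "
from h import *
plan([629.3,340.2,20],27.6,half=False)
"
```

```text
turn 1 x [0.07, 0.1, -0.22] | shift 2 x [0.12, -0.06, 2.84] total [0.23, -0.11, 5.69] yaw0 27.4->27.6 t=29.0
```

Emit:
{"name": "send_rows", "arguments": {
  "rows": [
    {"angular":[0,0,0],"travel":[0.2,-0.1,3],"jaw":40},
    {"angular":[0,0,0],"travel":[0,0,2.7],"jaw":40},
    {"angular":[0,0,0],"travel":[0,0,0],"jaw":40},
    {"angular":[0,0,0],"travel":[0,0,0],"jaw":40}
  ]
}}

```text
clock: 29.4
tcp_pos: [630.9, 341.9, 22.5]
ee_rot: [0.52, 0.854, 0.002, 0.002]
ft_force: [0.6, 0.3, 0.8]
finger_gap: 0.403
grasp_force: 0.0
```

Emit:
{"name": "send_rows", "arguments": {
  "rows": [
    {"angular":[0,0,0],"travel":[0,0,0],"jaw":3},
    {"angular":[0,0,0],"travel":[0,0,0],"jaw":3},
    {"angular":[0,0,0],"travel":[0,0,0],"jaw":3},
    {"angular":[0,0,0],"travel":[0,0,0],"jaw":3},
    {"angular":[0,0,0],"travel":[0,0,0],"jaw":3},
    {"angular":[0,0,0],"travel":[0,0,-2],"jaw":3},
    {"angular":[0,0,0],"travel":[0,0,-4],"jaw":3},
    {"angular":[0,0,0],"travel":[0,0,-4],"jaw":3},
    {"angular":[0,0,0],"travel":[0,0,0],"jaw":3},
    {"angular":[0,0,0],"travel":[0,0,0],"jaw":3}
  ],
  "newtons": 35
}}

```text
clock: 30.4
tcp_pos: [630.0, 341.8, 122.1]
ee_rot: [0.519, 0.855, 0.002, 0.002]
ft_force: [-0.1, -0.3, -0.0]
finger_gap: 0.133
grasp_force: 35.0
```

```bash
python3 -c "
from h import *
held('white')
h=home('white');plan([*h,120],2.7,half=False)
"
```

```text
plate top rel TCP -11.8 ext [[-13.3, 4.7], [12.2, 28.0]]
turn 3 x [0.06, 0.02, 8.25] | shift 11 x [-4.07, -0.37, 0.0] total [-44.82, -4.03, 0.03] yaw0 27.4->2.7 t=30.4
```

Emit:
{"name": "send_rows", "arguments": {
  "rows": [
    {"angular":[0,0,8.2],"travel":[0,0,0],"jaw":3},
    {"angular":[0,0,8.2],"travel":[0,0,0],"jaw":3},
    {"angular":[0.1,0,8.2],"travel":[0,0,0],"jaw":3},
    {"angular":[0,0,0],"travel":[-3,0,0],"jaw":3},
    {"angular":[0,0,0],"travel":[-4.2,-0.4,0],"jaw":3},
    {"angular":[0,0,0],"travel":[-4.2,-0.4,0],"jaw":3},
    {"angular":[0,0,0],"travel":[-4.2,-0.4,0],"jaw":3},
    {"angular":[0,0,0],"travel":[-4.2,-0.4,0],"jaw":3},
    {"angular":[0,0,0],"travel":[-4.2,-0.4,0],"jaw":3},
    {"angular":[0,0,0],"travel":[-4.2,-0.4,0],"jaw":3},
    {"angular":[0,0,0],"travel":[-4.2,-0.4,0],"jaw":3},
    {"angular":[0,0,0],"travel":[-4.2,-0.4,0],"jaw":3},
    {"angular":[0,0,0],"travel":[-4.2,-0.4,0],"jaw":3},
    {"angular":[0,0,0],"travel":[-4,-0.4,0],"jaw":3},
    {"angular":[0,0,0],"travel":[0,0,2],"jaw":3},
    {"angular":[0,0,0],"travel":[0,0,3],"jaw":3},
    {"angular":[0,0,0],"travel":[0,0,0],"jaw":3},
    {"angular":[0,0,0],"travel":[0,0,0],"jaw":3}
  ]
}}

```text
clock: 32.25
tcp_pos: [610.8, -107.7, 69.2]
ee_rot: [0.689, 0.725, -0.0, -0.001]
ft_force: [0.0, -0.4, 0.3]
finger_gap: 0.131
grasp_force: 35.0
```

```bash
python3 -c "
from h import *
h=home('white');plan([*h,30],2.7,half=False)
im,d,m=grab('wrist');save('w9.png',im)
P=cloud(m,d);q=P[(P[...,2]>64)&(P[...,2]<80)&(P[...,0]>630)&(abs(P[...,1]+40)<60)];print('station front x',np.percentile(q[:,0],1) if len(q) else None)
"
```

```text
turn 1 x [-0.09, -0.03, 0.18] | shift 1 x [-0.09, -0.07, 3.92] total [-0.09, -0.07, 3.92] yaw0 2.9->2.7 t=32.2
station front x 656.6403735369726
```

View pics/w9.png

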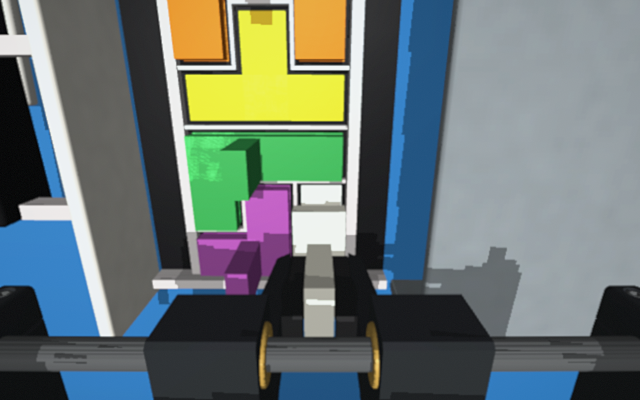

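The held white bar (294–346, 230) lines up over its pocket (302–342, 195). V and L lie flat.

Emit:
{"name": "send_rows", "arguments": {
  "rows": [
    {"angular":[0,0,0.1],"travel":[-0.1,-0.05,1.5],"jaw":3},
    {"angular":[0,0,0],"travel":[0,0,1],"jaw":3},
    {"angular":[0,0,0],"travel":[0,0,0.8],"jaw":3},
    {"angular":[0,0,0],"travel":[0,0,0.4],"jaw":3},
    {"angular":[0,0,0],"travel":[0,0,0.2],"jaw":3},
    {"angular":[0,0,0],"travel":[0,0,0],"jaw":3},
    {"angular":[0,0,0],"travel":[0,0,0],"jaw":3}
  ]
}}

```text
clock: 33.0
tcp_pos: [611.6, -109.1, 31.2]
ee_rot: [0.69, 0.724, 0.001, 0.001]
ft_force: [0.5, -1.0, -0.8]
finger_gap: 0.131
grasp_force: 35.0
```

Emit:
{"name": "send_rows", "arguments": {
  "rows": [
    {"angular":[0,0,0],"travel":[0,0,0],"jaw":23},
    {"angular":[0,0,0],"travel":[0,0,0],"jaw":23},
    {"angular":[0,0,0],"travel":[0,0,0],"jaw":23},
    {"angular":[0,0,0],"travel":[0,0,-4],"jaw":23},
    {"angular":[0,0,0],"travel":[0,0,-4.5],"jaw":23},
    {"angular":[0,0,0],"travel":[-3,-2,-4],"jaw":40},
    {"angular":[0,0,0],"travel":[-2,0,-4],"jaw":40},
    {"angular":[0,0,0],"travel":[0,0,0],"jaw":40},
    {"angular":[0,0,0],"travel":[0,0,0],"jaw":40}
  ]
}}

```text
clock: 33.9
tcp_pos: [595.2, -158.4, 193.9]
ee_rot: [0.69, 0.723, 0.001, 0.001]
ft_force: [0.4, 0.8, -0.8]
finger_gap: 0.4
grasp_force: 0.0
```

```bash
python3 -c "
from h import *
look('white',[610,-105],'w10.png'); print(home('white'))
for c in('purple','green'): look(c,home(c))
"
```

```text
white tab [ 610.6 -110.9] mean [ 610.6 -110.9] ztop 57 size 13 26 plate x yaw 3.5 plate ext [-86. -31.  24. 105.]
[ 610.17928884 -108.72154557]
purple tab [ 567.3 -128.8] mean [ 567.3 -128.5] ztop 57 size 13 25 plate x yaw 2.8 plate ext [-33. -13.  26.  46.]
green tab [567.5 -64.3] mean [567.6 -64.3] ztop 58 size 13 23 plate x yaw 2.8 plate ext [-37. -44.  54.  14.]
```

View pics/w10.png

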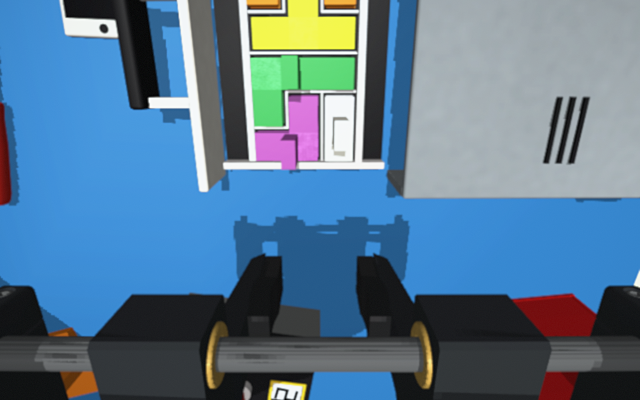

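All four plates are home: every tab top is at about 58 mm, and the white tab at (340,135) is flat. Now the dial.

```bash
python3 -c "
from h import *
plan([540,-445,210],2.7)
"
```

```text
turn 1 x [-0.07, -0.05, 0.14] | shift 7 x [-4.08, -0.97, -0.26] total [-28.53, -6.76, -1.83] yaw0 2.8->2.7 t=34.0
```

Emit:
{"name": "send_rows", "arguments": {
  "rows": [
    {"angular":[0,0,0],"travel":[-4.1,-1,-0.3],"jaw":40},
    {"angular":[0,0,0],"travel":[-4.1,-1,-0.3],"jaw":40},
    {"angular":[0,0,0],"travel":[-4.1,-1,-0.3],"jaw":40},
    {"angular":[0,0,0],"travel":[-4.1,-1,-0.3],"jaw":40},
    {"angular":[0,0,0],"travel":[-4.1,-1,-0.3],"jaw":40},
    {"angular":[0,0,0],"travel":[-4.1,-1,-0.3],"jaw":40},
    {"angular":[0,0,0],"travel":[-4,-0.8,0],"jaw":40},
    {"angular":[0,0,0],"travel":[0,0,0],"jaw":40},
    {"angular":[0,0,0],"travel":[0,0,0],"jaw":40}
  ]
}}

```text
clock: 34.95
tcp_pos: [540.0, -446.5, 209.0]
ee_rot: [0.69, 0.724, 0.0, -0.001]
ft_force: [-0.3, 0.6, -0.1]
finger_gap: 0.397
grasp_force: 0.0
```

```bash
cat >> h.py <<'E'
def knob(fn=None):
    im,d,m=grab('wrist');P=cloud(m,d)
    if fn: save(fn,im)
    r=(mask(im,'red')>0)&(P[...,2]>88)&(P[...,2]<108)
    v,u=np.nonzero(r);t=onplane(m,np.c_[u,v],98)[:,:2]; b=np.hypot(*(t-np.median(t,0)).T)<40; t=t[b]
    (cx,cy),(w,h),a=cv2.minAreaRect(t.astype(np.float32)); l=a if w>h else a+90
    print('knob',np.round([cx,cy],1),'mean',t.mean(0).round(1),'size %.0f %.0f'%(w,h),'long yaw %.1f'%l,'z %.0f'%np.median(P[r][:,2]))
    hsv=cv2.cvtColor(im,cv2.COLOR_RGB2HSV);y=cv2.inRange(hsv,np.array((22,120,120)),np.array((34,255,255)))>0
    y&=(abs(P[...,2]-52)<12)
    if y.sum():
        v,u=np.nonzero(y);t=onplane(m,np.c_[u,v],52)[:,:2];w=cv2.minAreaRect(t.astype(np.float32));print('window',np.round(w[0],1),np.round(w[1],1),'dir from knob %.1f dist %.0f'%(np.degrees(np.arctan2(w[0][1]-cy,w[0][0]-cx)),np.hypot(w[0][0]-cx,w[0][1]-cy)))
E
python3 -c "
from h import *
knob('w11.png');print(bot.get_state()['tcp_pos'],bot.get_state()['qpos'])
im=cv2.imread('pics/w11.png');cv2.imwrite('pics/w11c.png',cv2.resize(im[60:320,180:480],None,fx=2,fy=2))"
```

```text
knob [ 520.9 -386.3] mean [ 521.8 -390.7] size 12 42 long yaw 95.7 z 97
window [ 447.6 -390.8] [288.6  37.4] dir from knob -176.5 dist 73
[ 540.92883889 -444.85522542  209.5831375 ] [ 0.97202232  0.92056432 -0.7761228   1.31762356  0.6505228   1.16153724
  0.19087056]
```

View pics/w11c.png

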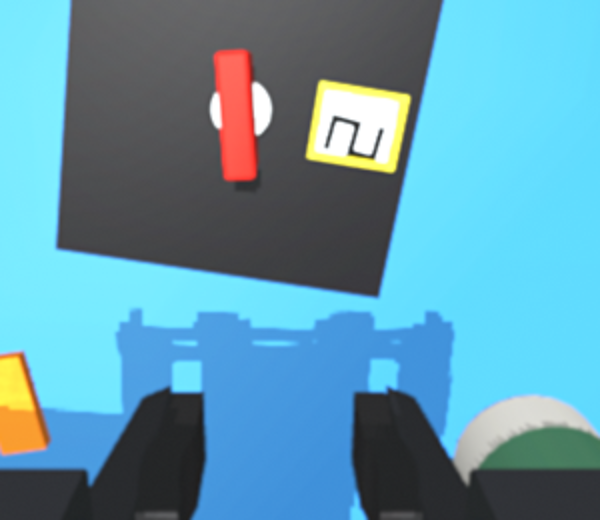

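The window shows "2" (seven-segment, top pointing right), turned slightly clockwise past centre. The knob spans about (297,85)–(300,150) full-frame.

```bash
cat >> h.py <<'E'
def digit(im,m,knobxy,fine=(435,)):
    hsv=cv2.cvtColor(im,cv2.COLOR_RGB2HSV);y=cv2.inRange(hsv,np.array((22,120,120)),np.array((34,255,255)))
    out=[]
    for b,st,ce in blobs(y,60):
        w0=onplane(m,[ce],52)[0,:2]
        if np.hypot(*(w0-knobxy))>75: continue
        cn,_=cv2.findContours(b.astype(np.uint8),cv2.RETR_EXTERNAL,cv2.CHAIN_APPROX_NONE);c=max(cn,key=cv2.contourArea)
        fill=cv2.drawContours(np.zeros(b.shape,np.uint8),[c],-1,1,-1);fill=cv2.erode(fill,np.ones((5,5)))
        wr=cv2.minAreaRect(onplane(m,c.reshape(-1,2),52)[:,:2].astype(np.float32))
        dk=(fill>0)&(hsv[...,2]<110)&~b;v,u=np.nonzero(dk)
        pts=onplane(m,np.c_[u,v],50)[:,:2];dr=cv2.minAreaRect(pts.astype(np.float32))
        f=lambda p:np.degrees(np.arctan2(p[1]-knobxy[1],p[0]-knobxy[0]))
        print('window',np.round(wr[0],1),np.round(wr[1],1),'angle %.1f dist %.1f'%(f(wr[0]),np.hypot(*(np.array(wr[0])-knobxy))),'digit',np.round(dr[0],1),np.round(dr[1],1),'angle %.1f'%f(dr[0]),'n',len(pts))
E
python3 -c "
from h import *
im=cv2.cvtColor(cv2.imread('pics/w11.png'),cv2.COLOR_BGR2RGB);m=vision.camera_model('wrist')
h=cv2.cvtColor(im,cv2.COLOR_RGB2HSV);mk=cv2.inRange(h,np.array((0,150,70)),np.array((6,255,255)))|cv2.inRange(h,np.array((174,150,70)),np.array((180,255,255)))
for b,st,ce in blobs(mk,200):
    if not(260<ce[0]<340 and 70<ce[1]<170): continue
    v,u=np.nonzero(b);t=onplane(m,np.c_[u,v],98)[:,:2];print(st,ce,cv2.minAreaRect(t.astype(np.float32)),t.mean(0));k=t.mean(0)
digit(im,m,k)
"
```

```text
[ 287   85   22   66 1123] [297.86553874 117.22707035] ((521.9413452148438, -382.5638122558594), (13.189081192016602, 46.30159378051758), 5.7645392417907715) [ 521.82230558 -381.97623815]
window [ 571.2 -388.1] [34.  40.3] angle -7.1 dist 49.8 digit [ 570.2 -393. ] [13.7 21.8] angle -12.8 n 82
```

```bash
python3 -c "
from h import *
plan([521.9,-382.3,61],5.8,half=False)
"
```

```text
turn 1 x [0.01, -0.15, -2.94] | shift 4 x [1.6, -0.32, 3.71] total [6.42, -1.26, 14.86] yaw0 2.9->5.8 t=35.0
```

Emit:
{"name": "send_rows", "arguments": {
  "rows": [
    {"angular":[0,-0.1,-2.9],"travel":[0,0,0],"jaw":40},
    {"angular":[0,0,0],"travel":[3.2,-0.6,0],"jaw":40},
    {"angular":[0,0,0],"travel":[3.2,-0.6,0],"jaw":40},
    {"angular":[0,0,0],"travel":[0,0,4.5],"jaw":40},
    {"angular":[0,0,0],"travel":[0,0,4.5],"jaw":40},
    {"angular":[0,0,0],"travel":[0,0,0],"jaw":40},
    {"angular":[0,0,0],"travel":[0,0,0],"jaw":40}
  ]
}}

```text
clock: 35.7
tcp_pos: [523.2, -382.5, 121.1]
ee_rot: [0.67, 0.742, 0.0, 0.0]
ft_force: [-0.0, -0.8, 1.2]
finger_gap: 0.396
grasp_force: 0.0
```

```bash
python3 -c "
from h import *
plan([521.9,-382.3,61],5.8,half=False)
"
```

```text
turn 1 x [0.05, 0.01, -0.0] | shift 2 x [0.02, -0.06, 3.01] total [0.03, -0.13, 6.01] yaw0 5.8->5.8 t=35.7
```

Emit:
{"name": "send_rows", "arguments": {
  "rows": [
    {"angular":[0,0,0],"travel":[0,-0.1,3],"jaw":40},
    {"angular":[0,0,0],"travel":[0,0,2.9],"jaw":40},
    {"angular":[0,0,0],"travel":[0,0,0],"jaw":40},
    {"angular":[0,0,0],"travel":[0,0,0],"jaw":3},
    {"angular":[0,0,0],"travel":[0,0,0],"jaw":3},
    {"angular":[0,0,0],"travel":[0,0,0],"jaw":3},
    {"angular":[0,0,0],"travel":[0,0,0],"jaw":3},
    {"angular":[0,0,0],"travel":[0,0,0],"jaw":3}
  ],
  "newtons": 30
}}

```text
clock: 36.5
tcp_pos: [521.5, -385.3, 63.9]
ee_rot: [0.672, 0.741, -0.001, 0.002]
ft_force: [-3.8, 0.8, 6.8]
finger_gap: 0.135
grasp_force: 30.0
```

Emit:
{"name": "send_rows", "arguments": {
  "rows": [
    {"angular":[0,0,7.7],"travel":[0,0,0],"jaw":3},
    {"angular":[0,0,7.7],"travel":[0,0,0],"jaw":3},
    {"angular":[0,0,7.7],"travel":[0,0,0],"jaw":3},
    {"angular":[0,0,7.7],"travel":[0,0,0],"jaw":3},
    {"angular":[0,0,7.7],"travel":[0,0,0],"jaw":3},
    {"angular":[0,0,7.7],"travel":[0,0,0],"jaw":3},
    {"angular":[0,0,7.7],"travel":[0,0,0],"jaw":3},
    {"angular":[0,0,7.7],"travel":[0,0,0],"jaw":3},
    {"angular":[0,0,7.7],"travel":[0,0,0],"jaw":3},
    {"angular":[0,0,0],"travel":[0,0,0],"jaw":3},
    {"angular":[0,0,0],"travel":[0,0,0],"jaw":3},
    {"angular":[0,0,0],"travel":[0,0,0],"jaw":3}
  ]
}}

```text
clock: 37.7
tcp_pos: [521.2, -385.1, 63.8]
ee_rot: [0.974, 0.228, 0.0, 0.002]
ft_force: [-2.8, 0.7, 8.3]
finger_gap: 0.132
grasp_force: 30.0
```

Emit:
{"name": "send_rows", "arguments": {
  "rows": [
    {"angular":[0,0,0],"travel":[0,0,0],"jaw":40},
    {"angular":[0,0,0],"travel":[0,0,0],"jaw":40},
    {"angular":[0,0,0],"travel":[0,0,0],"jaw":40},
    {"angular":[0,0,0],"travel":[0,0,-4],"jaw":40},
    {"angular":[0,0,0],"travel":[0,0,-3],"jaw":40},
    {"angular":[0,0,0],"travel":[0,0,0],"jaw":40}
  ]
}}

```text
clock: 38.3
tcp_pos: [524.6, -385.6, 136.2]
ee_rot: [0.974, 0.228, 0.004, 0.004]
ft_force: [1.0, -0.3, 0.4]
finger_gap: 0.399
grasp_force: 0.0
```

```bash
python3 -c "
from h import *
print(bot.get_state()['qpos'],yaw())
plan([521.9,-382.3,61],5.8-69.3+179.9,half=False)
"
```

```text
[ 0.79441035  0.87082712 -0.43927746  1.57134366  0.47325253  0.79584576
 -0.95113894] -63.67006184315752
turn 22 x [-0.02, -0.04, 8.18] | shift 2 x [0.05, 0.21, 3.76] total [0.1, 0.42, 7.52] yaw0 -63.7->116.4 t=38.3
```

```bash
python3 -c "
from h import *
plan([521.7,-384,61],-63.6,half=False)
"
```

```text
turn 1 x [0.51, -0.33, -0.07] | shift 2 x [-0.1, -0.14, 3.76] total [-0.19, -0.28, 7.52] yaw0 -63.7->-63.6 t=38.3
```

Emit:
{"name": "send_rows", "arguments": {
  "rows": [
    {"angular":[0.5,-0.3,0],"travel":[-0.2,-0.3,0],"jaw":40},
    {"angular":[0,0,0],"travel":[0,0,3.8],"jaw":40},
    {"angular":[0,0,0],"travel":[0,0,3.6],"jaw":40},
    {"angular":[0,0,0],"travel":[0,0,0],"jaw":40},
    {"angular":[0,0,0],"travel":[0,0,0],"jaw":3},
    {"angular":[0,0,0],"travel":[0,0,0],"jaw":3},
    {"angular":[0,0,0],"travel":[0,0,0],"jaw":3},
    {"angular":[0,0,0],"travel":[0,0,0],"jaw":3},
    {"angular":[0,0,0],"travel":[0,0,0],"jaw":3}
  ],
  "newtons": 30
}}

```text
clock: 39.2
tcp_pos: [518.6, -386.2, 56.6]
ee_rot: [0.974, 0.227, -0.002, -0.0]
ft_force: [6.2, -8.1, -10.5]
finger_gap: 0.252
grasp_force: 30.0
```

Emit:
{"name": "send_rows", "arguments": {
  "rows": [
    {"angular":[0,0,7.7],"travel":[0,0,0],"jaw":3},
    {"angular":[0,0,7.7],"travel":[0,0,0],"jaw":3},
    {"angular":[0,0,7.7],"travel":[0,0,0],"jaw":3},
    {"angular":[0,0,7.7],"travel":[0,0,0],"jaw":3},
    {"angular":[0,0,7.7],"travel":[0,0,0],"jaw":3},
    {"angular":[0,0,7.7],"travel":[0,0,0],"jaw":3},
    {"angular":[0,0,7.7],"travel":[0,0,0],"jaw":3},
    {"angular":[0,0,7.7],"travel":[0,0,0],"jaw":3},
    {"angular":[0,0,7.5],"travel":[0,0,0],"jaw":3},
    {"angular":[0,0,0],"travel":[0,0,0],"jaw":3},
    {"angular":[0,0,0],"travel":[0,0,0],"jaw":3},
    {"angular":[0,0,0],"travel":[0,0,0],"jaw":3}
  ]
}}

```text
clock: 40.4
tcp_pos: [519.1, -382.9, 56.5]
ee_rot: [0.931, -0.365, -0.003, -0.0]
ft_force: [4.4, -3.7, -7.9]
finger_gap: 0.248
grasp_force: 30.0
```

Emit:
{"name": "send_rows", "arguments": {
  "rows": [
    {"angular":[0,0,0],"travel":[0,0,0],"jaw":40},
    {"angular":[0,0,0],"travel":[0,0,0],"jaw":40},
    {"angular":[0,0,0],"travel":[0,0,0],"jaw":40},
    {"angular":[0,0,0],"travel":[0,0,-4],"jaw":40},
    {"angular":[0,0,0],"travel":[0,0,-4],"jaw":40},
    {"angular":[0,0,0],"travel":[-3,0,-4],"jaw":40},
    {"angular":[0,0,0],"travel":[-3,0,-3],"jaw":40},
    {"angular":[0,0,0],"travel":[0,0,0],"jaw":40},
    {"angular":[0,0,0],"travel":[0,0,0],"jaw":40}
  ]
}}

```text
clock: 41.3
tcp_pos: [474.9, -342.3, 209.0]
ee_rot: [0.931, -0.364, -0.003, -0.0]
ft_force: [-0.5, -0.6, -1.2]
finger_gap: 0.402
grasp_force: 0.0
```

```bash
python3 -c "
from h import *
print(bot.get_state()['qpos'],yaw())
im,d,m=grab('wrist');save('w12.png',im)
h=cv2.cvtColor(im,cv2.COLOR_RGB2HSV);mk=cv2.inRange(h,np.array((0,150,70)),np.array((6,255,255)))|cv2.inRange(h,np.array((174,150,70)),np.array((180,255,255)))
for b,st,ce in blobs(mk,200):
    v,u=np.nonzero(b);t=onplane(m,np.c_[u,v],98)[:,:2]
    if np.hypot(*(t.mean(0)-[522,-383]))<40: print(st,ce,cv2.minAreaRect(t.astype(np.float32)),t.mean(0))
digit(im,m,np.array([521.9,-383]))
cv2.imwrite('pics/w12c.png',cv2.resize(cv2.cvtColor(im,cv2.COLOR_RGB2BGR)[60:320,180:480],None,fx=2,fy=2))
"
```

```text
[ 0.60586016  0.67295347 -0.10380249  1.71662232  0.09446672  0.76381619
 -1.86098407] -132.7417318641114
[ 310   83   18   65 1028] [318.41731518 114.72470817] ((520.733642578125, -384.6775207519531), (12.036502838134766, 44.89897155761719), 46.827056884765625) [ 521.15357225 -385.11648907]
window [ 570.1 -390. ] [33.4 39.3] angle -8.3 dist 48.7 digit [ 569.8 -390.4] [13.8 22.6] angle -8.7 n 166
```

View pics/w12c.png

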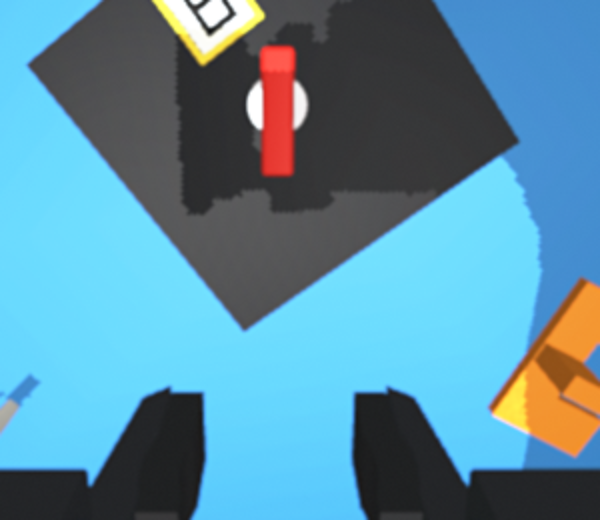

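The knob turned by about 138° and the digit is centred to within 0.5°. I'll check which digit it is.

```bash
python3 -c "
from h import *
im=cv2.imread('pics/w12.png')
cv2.imwrite('pics/w12d.png',cv2.resize(im[20:100,240:330],None,fx=6,fy=6,interpolation=cv2.INTER_CUBIC))
plan([585,-180,195],2.7,half=False)
"
```

```text
turn 16 x [-0.03, 0.02, -8.47] | shift 5 x [3.14, 2.35, 0.26] total [15.71, 11.77, 1.29] yaw0 -132.8->2.7 t=41.4
```

View pics/w12d.png

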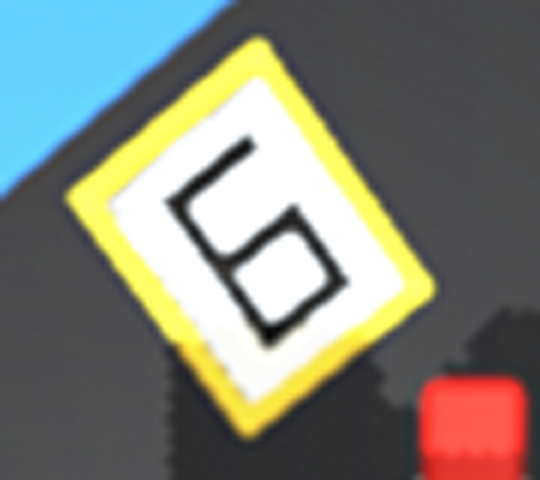

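It's a 6, centred. Back to the drawer for a last check before closing.

Emit:
{"name": "send_rows", "arguments": {
  "rows": [
    {"angular":[0,0,-8.5],"travel":[0,0,0],"jaw":40},
    {"angular":[0,0,-8.5],"travel":[0,0,0],"jaw":40},
    {"angular":[0,0,-8.5],"travel":[0,0,0],"jaw":40},
    {"angular":[0,0,-8.5],"travel":[0,0,0],"jaw":40},
    {"angular":[0,0,-8.5],"travel":[0,0,0],"jaw":40},
    {"angular":[0,0,-8.5],"travel":[0,0,0],"jaw":40},
    {"angular":[0,0,-8.5],"travel":[0,0,0],"jaw":40},
    {"angular":[0,0,-8.5],"travel":[0,0,0],"jaw":40},
    {"angular":[0,0,-8.5],"travel":[0,0,0],"jaw":40},
    {"angular":[0,0,-8.5],"travel":[0,0,0],"jaw":40},
    {"angular":[0,0,-8.5],"travel":[0,0,0],"jaw":40},
    {"angular":[0,0,-8.5],"travel":[0,0,0],"jaw":40},
    {"angular":[0,0,-8.5],"travel":[0,0,0],"jaw":40},
    {"angular":[0,0,-8.5],"travel":[0,0,0],"jaw":40},
    {"angular":[0,0,-8.5],"travel":[0,0,0],"jaw":40},
    {"angular":[0,0,-8],"travel":[0,0,0],"jaw":40}
  ]
}}

```text
clock: 42.95
tcp_pos: [474.7, -342.7, 206.3]
ee_rot: [0.688, 0.725, -0.001, -0.005]
ft_force: [-0.6, -0.2, 0.0]
finger_gap: 0.399
grasp_force: 0.0
```

```bash
python3 -c "
from h import *
plan([555,-130,250],2.7,half=False)
"
```

```text
turn 1 x [-0.49, -0.38, 0.31] | shift 6 x [3.48, 1.5, -0.73] total [20.87, 9.02, -4.37] yaw0 3.0->2.7 t=43.0
```

Emit:
{"name": "send_rows", "arguments": {
  "rows": [
    {"angular":[-0.5,-0.4,0.3],"travel":[0,0,0],"jaw":40},
    {"angular":[0,0,0],"travel":[3.5,1.5,-0.7],"jaw":40},
    {"angular":[0,0,0],"travel":[3.5,1.5,-0.7],"jaw":40},
    {"angular":[0,0,0],"travel":[3.5,1.5,-0.7],"jaw":40},
    {"angular":[0,0,0],"travel":[3.5,1.5,-0.7],"jaw":40},
    {"angular":[0,0,0],"travel":[3.5,1.5,-0.7],"jaw":40},
    {"angular":[0,0,0],"travel":[3.5,1.5,-0.7],"jaw":40},
    {"angular":[0,0,0],"travel":[0,0,0],"jaw":40},
    {"angular":[0,0,0],"travel":[0,0,0],"jaw":40}
  ]
}}

```text
clock: 43.85
tcp_pos: [556.0, -127.8, 249.2]
ee_rot: [0.692, 0.722, -0.001, 0.001]
ft_force: [0.3, -1.0, 0.4]
finger_gap: 0.395
grasp_force: 0.0
```

```bash
python3 -c "
from h import *
for c in CEN: look(c,home(c),'w13_%s.png'%c); print('home',np.round(home(c),1))
im,d,m=grab('wrist');P=cloud(m,d)
h=(abs(P[...,2]-56)<12)&(abs(P[...,0]-440)<30)&(abs(P[...,1]+50)<60)&(im.max(2)<70)
print(h.sum(),cv2.minAreaRect(P[h][:,:2].astype(np.float32)) if h.any() else 0)
im,d,m=grab('top');save('t13.png',cv2.resize(im[60:300,130:470],None,fx=2,fy=2))
plan([446,-56,140],2.7)
"
```

```text
orange tab [571.   25.2] mean [570.9  25.3] ztop 57 size 12 8 plate x yaw 92.5 plate ext [-37. -47.  12.  44.]
blob [ 300   27   86   61 2940] [574.64072006 -26.28439869   7.9933768 ] no tab
home [571.4  33.6]
green tab [567.5 -64.6] mean [567.6 -64.1] ztop 57 size 12 24 plate x yaw 2.9 plate ext [-36. -43.  54.  15.]
home [568.  -62.7]
purple tab [ 567.6 -128.6] mean [ 567.6 -128.3] ztop 58 size 12 27 plate x yaw 2.7 plate ext [-33. -14.  25.  46.]
home [ 568.  -126.7]
white tab [ 611.  -111.1] mean [ 611.2 -111.2] ztop 57 size 14 26 plate x yaw 1.4 plate ext [-89. -33.  24. 142.]
home [ 610.2 -108.7]
1476 ((445.5407409667969, -51.983489990234375), (12.795534133911133, 88.22915649414062), 2.9796035289764404)
turn 1 x [0.05, 0.19, -0.42] | shift 4 x [1.97, -2.64, 2.73] total [7.9, -10.57, 10.94] yaw0 2.3->2.7 t=44.1
```

View pics/w13_orange.png

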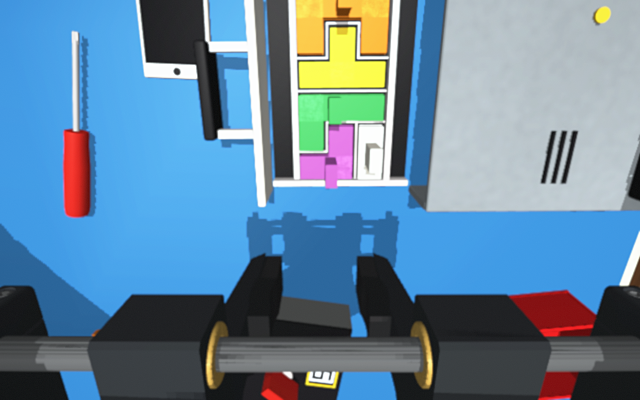

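All plates sit flat in their pockets (column 340, rows 0–180). The handle is at (445.5,-52).

Emit:
{"name": "send_rows", "arguments": {
  "rows": [
    {"angular":[0,0.2,-0.4],"travel":[0,0,0],"jaw":32},
    {"angular":[0,0,0],"travel":[2,-2.6,2.7],"jaw":32},
    {"angular":[0,0,0],"travel":[2,-2.6,2.7],"jaw":32},
    {"angular":[0,0,0],"travel":[2,-2.7,2.7],"jaw":32},
    {"angular":[0,0,0],"travel":[2,-2.7,2.8],"jaw":32},
    {"angular":[0,0,0],"travel":[0,0,4],"jaw":32},
    {"angular":[0,0,0],"travel":[0,0,0],"jaw":32},
    {"angular":[0,0,0],"travel":[0,0,0],"jaw":32}
  ]
}}

```text
clock: 44.95
tcp_pos: [446.8, -53.8, 101.0]
ee_rot: [0.689, 0.724, 0.001, 0.0]
ft_force: [0.4, 0.1, 0.2]
finger_gap: 0.32
grasp_force: 0.0
```

```bash
python3 -c "
from h import *
plan([445.5,-54,28],2.7)
"
```

```text
turn 1 x [0.09, -0.01, 0.14] | shift 2 x [-0.0, -0.07, 3.65] total [-0.01, -0.13, 7.3] yaw0 2.8->2.7 t=45.0
```

Emit:
{"name": "send_rows", "arguments": {
  "rows": [
    {"angular":[0,0,0],"travel":[0,-0.1,3.6],"jaw":32},
    {"angular":[0,0,0],"travel":[0,0,3.5],"jaw":32},
    {"angular":[0,0,0],"travel":[0,0,0],"jaw":32},
    {"angular":[0,0,0],"travel":[0,0,0],"jaw":5},
    {"angular":[0,0,0],"travel":[0,0,0],"jaw":5},
    {"angular":[0,0,0],"travel":[0,0,0],"jaw":5},
    {"angular":[0,0,0],"travel":[0,0,0],"jaw":5},
    {"angular":[0,0,0],"travel":[0,0,0],"jaw":5}
  ],
  "newtons": 25
}}

```text
clock: 45.75
tcp_pos: [446.7, -53.2, 31.6]
ee_rot: [0.69, 0.724, 0.003, 0.001]
ft_force: [0.6, 0.9, 8.6]
finger_gap: 0.133
grasp_force: 25.0
```

Emit:
{"name": "send_rows", "arguments": {
  "rows": [
    {"angular":[0,0,0],"travel":[0,0.5,0],"jaw":5},
    {"angular":[0,0,0],"travel":[0,1,0],"jaw":5},
    {"angular":[0,0,0],"travel":[0,1.5,0],"jaw":5},
    {"angular":[0,0,0],"travel":[0,1.5,0],"jaw":5},
    {"angular":[0,0,0],"travel":[0,1.5,0],"jaw":5},
    {"angular":[0,0,0],"travel":[0,1.5,0],"jaw":5},
    {"angular":[0,0,0],"travel":[0,1.5,0],"jaw":5},
    {"angular":[0,0,0],"travel":[0,1.5,0],"jaw":5},
    {"angular":[0,0,0],"travel":[0,1.5,0],"jaw":5},
    {"angular":[0,0,0],"travel":[0,1,0],"jaw":5},
    {"angular":[0,0,0],"travel":[0,0.8,0],"jaw":5},
    {"angular":[0,0,0],"travel":[0,0.5,0],"jaw":5},
    {"angular":[0,0,0],"travel":[0,0.4,0],"jaw":5},
    {"angular":[0,0,0],"travel":[0,0,0],"jaw":5},
    {"angular":[0,0,0],"travel":[0,0,0],"jaw":5}
  ]
}}

```text
clock: 47.25
tcp_pos: [593.5, -46.1, 31.7]
ee_rot: [0.69, 0.724, 0.002, 0.001]
ft_force: [0.7, 0.1, 5.2]
finger_gap: 0.135
grasp_force: 25.0
```

Emit:
{"name": "send_rows", "arguments": {
  "rows": [
    {"angular":[0,0,0],"travel":[0,0.4,0],"jaw":5},
    {"angular":[0,0,0],"travel":[0,0.4,0],"jaw":5},
    {"angular":[0,0,0],"travel":[0,0,0],"jaw":5},
    {"angular":[0,0,0],"travel":[0,0,0],"jaw":5}
  ]
}}

```text
clock: 47.65
tcp_pos: [601.3, -45.8, 31.7]
ee_rot: [0.689, 0.724, 0.002, 0.001]
ft_force: [0.5, 0.9, 5.4]
finger_gap: 0.132
grasp_force: 25.0
```

Emit:
{"name": "send_rows", "arguments": {
  "rows": [
    {"angular":[0,0,0],"travel":[0,0.3,0],"jaw":5},
    {"angular":[0,0,0],"travel":[0,0.3,0],"jaw":5},
    {"angular":[0,0,0],"travel":[0,0,0],"jaw":5},
    {"angular":[0,0,0],"travel":[0,0,0],"jaw":5}
  ]
}}

```text
clock: 48.05
tcp_pos: [605.7, -45.6, 31.7]
ee_rot: [0.689, 0.724, 0.001, 0.0]
ft_force: [-4.0, 1.2, 8.8]
finger_gap: 0.139
grasp_force: 25.0
```

Emit:
{"name": "send_rows", "arguments": {
  "rows": [
    {"angular":[0,0,0],"travel":[0,0.3,0],"jaw":5},
    {"angular":[0,0,0],"travel":[0,0,0],"jaw":5},
    {"angular":[0,0,0],"travel":[0,0,0],"jaw":5}
  ]
}}

```text
clock: 48.35
tcp_pos: [605.7, -45.7, 31.7]
ee_rot: [0.689, 0.724, -0.002, -0.001]
ft_force: [-9.6, 0.6, 13.9]
finger_gap: 0.132
grasp_force: 25.0
```

Emit:
{"name": "send_rows", "arguments": {
  "rows": [
    {"angular":[0,0,0],"travel":[0,0,0],"jaw":30},
    {"angular":[0,0,0],"travel":[0,0,0],"jaw":30},
    {"angular":[0,0,0],"travel":[0,0,0],"jaw":30},
    {"angular":[0,0,0],"travel":[0,0,-3],"jaw":30},
    {"angular":[0,0,0],"travel":[0,0,-4.5],"jaw":30},
    {"angular":[0,0,0],"travel":[-1,0,-4.5],"jaw":30},
    {"angular":[0,0,0],"travel":[-4,0,-2],"jaw":30},
    {"angular":[0,0,0],"travel":[0,0,0],"jaw":30},
    {"angular":[0,0,0],"travel":[0,0,0],"jaw":30},
    {"angular":[0,0,0],"travel":[0,0,0],"jaw":30}
  ]
}}

```text
clock: 49.35
tcp_pos: [610.9, -94.9, 169.5]
ee_rot: [0.689, 0.725, 0.001, -0.0]
ft_force: [-0.1, 0.4, 0.5]
finger_gap: 0.296
grasp_force: 0.0
```

```bash
python3 -c "
from h import *
im,d,m=grab('wrist');P=cloud(m,d)
h=(abs(P[...,2]-56)<12)&(abs(P[...,0]-598)<30)&(abs(P[...,1]+45)<60)&(im.max(2)<70)
print(h.sum(),cv2.minAreaRect(P[h][:,:2].astype(np.float32)))
save('w14.png',im)
"
```

```text
1560 ((604.8621215820312, -44.77740478515625), (10.275420188903809, 87.07469940185547), 3.099390983581543)
```

View pics/w14.png

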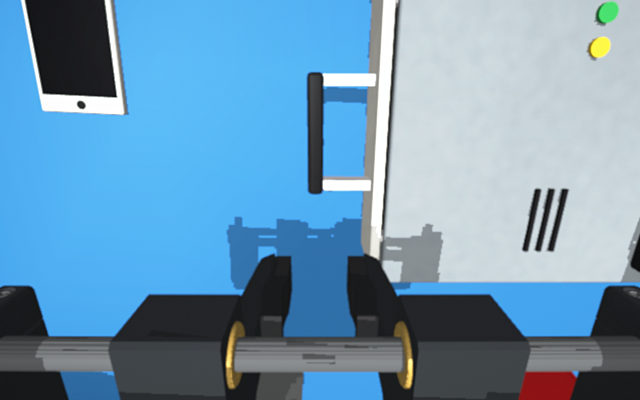

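The drawer is flush with the station: handle at (315,130), 159 mm of travel, stop felt, and the gripper is clear of everything.

```bash
python3 -c "
from workcell import bot
print(bot.finish_job())"
```

```text
the job is handed in; nothing more can be done
None
```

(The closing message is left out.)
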